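Put a microscopy session's specimens away by kind

ROBOT

A 7-joint arm with a two-finger parallel gripper is mounted at the origin on a cart in front of the work surface, level with it; the furniture and walls round the work are solid. World frame = base frame: x ahead of the robot, y to its left, z up, the work surface at z = 0. Lengths are in mm, angles in rad, forces in N, time in s.
With the tool pointing down it reaches from about 425 to 800 mm from the base axis. Payload 8.3 kg.
Tool frame: the origin (TCP) lies on the mounting face of the last link; the fingertips stand 173 mm ahead of it and the grasp point (between the pads) lies 155 mm ahead of it; z points along the fingers, y is the line along which they close (so a half turn about z gives the same grasp; the last joint's range is limited). The gripper opens to 85 mm and grips with 20 to 120 N. Pads are 22 mm wide; open, the fingers measure 114 mm over their backs; the gripper's body (76 mm by 85 mm) begins 54 mm behind the grasp point. The pads swing forward as they close: fully open they stand 13 mm farther back than shut.
Start: joints at [1.24, 0.383, 0.016, 1.37, -0.006, 1.388, -0.046], TCP at [165.413, -602.706, 404.679] pointing down, gripper open.
Joint ranges: [-2.95, 2.95], [-0.25, 2.06], [-1.52, 1.56], [0.18, 2.33], [-1.44, 4.58], [0.02, 2.06], [-3.01, 3.01]. Speed limits (rad/s): [2.39, 2.39, 3.01, 3.01, 3.14, 3.14, 3.14].

INTERFACE

Orientations are given as a rotation vector (axis times angle).
In Python, from cell import * gives the robot as it stands. The module is installed in compiled form; this text tells all that it offers.
- The arm moves only by the tool apply_moves, never from a script. Its argument "rows" is a list of rows, each an object of numbers: "tx", "ty", "tz": the shift along the tool's x, y, z in m; "ax", "ay", "az": the turn, a rotation vector about the tool's x, y, z in degrees; "jaw": the gripper's target within -1 to 1 (shut at 1, half-way at 0, fully open at -1). A call has 1 to 20 rows; each row shifts and turns the commanded pose from where the row before left it, along the tool's axes as they then stand; what a row does not reach is not made up. A row lasts 1/10 s, in which the tool goes at most 50 mm and 8.59 degrees, less where a joint would pass 70% of its speed; a pose out of reach is approached as far as the arm can. A call is refused whole if a number of a shift passes 0.05 or a number of a turn 8.59, either way. A call with a gripper value outside its range is refused whole. The fingers move at their own pace and stop on an object; "grip_force" is the grip in N (left out, the last holds). Time passes only in rows, so rows that do not move let the fingers close. It gives the time, the measured TCP pose, the force, the opening and the grip force at its end, in the units of the state.
- sense(): the state, without advancing time (a new reading comes with each control period).
- camera(name): name is "scene" or "top" or "wrist"; returns the picture (384x512x3 uint8, red, green, blue); there is no depth.
- calibration(name): a dict with "camera_matrix" (3x3 intrinsics, pixels), "extrinsics" (4x4, takes a point from world to camera coordinates). Camera axes: x right, y up, looking along -z (the intrinsics and any distortion apply to the point x, -y, -z); pixel columns grow to the right and rows downward; lengths in mm; the calibration is good to about 2 mm. A picture is of the moment at which its call begins: read the wrist's pose just before it. calibration takes no time and is no camera call; for the wrist camera it gives the pose at the moment of the call.
- close_job(): hands the job in; it is judged then, once.
The state is a dict: "time": time; "qpos": joint angles; "joint_velocities": joint speeds; "joint_efforts": joint torques, N m; "tcp_pos": TCP position; "tcp_rot": TCP orientation; "force": force on the tool from outside, world axes, zero at the start; "moment": the same for the moment, N m; "finger_gap": finger opening in mm; "finger_force": force on a finger pad.
Only numpy, scipy, OpenCV 4.12 (cv2) and the standard library are available. Lean on these libraries where they do the work, as an engineer would, in place of code of your own. Each camera call takes 0.05 s, during which the arm holds its last target. There are 200 camera calls.

TASK

Sort the specimens standing on the grey mat into their holders: the two loose vials each upright in an empty bore of the vial rack, the resin mount flat in a well of the mount tray, and both dishes in the four-post dish carrier, the open film dish at the bottom and the lidded petri dish stacked on it to keep dust off the film. Keep the film dish level all the way, and leave the loupe on the mat and the vial that is already in the rack as they are.

Things in the scene. Friction and masses are not known exactly. Their poses are not given: they have to be found in the camera images.
- film_dish: Open low round glass dish with a thin rim and a flat grey film disc in it, 61 mm diameter, 12 mm high, standing on the grey mat (320 x 210 mm, 2 mm thick, so its top is z = 2 mm). Origin at the centre of its underside, z up; take it across the rim. 22 g.
- petri_dish: Whitish translucent petri dish with its lid on (fixed), the paler and taller of the two dishes, 60 mm diameter, 15 mm high, standing on the grey mat. Origin at the centre of its underside, z up; take it across the rim. It stands on the film dish's rim when stacked. 20 g.
- resin_mount: Dark green round resin puck with a pale strip on top, 30 mm diameter, 18 mm high, standing on the grey mat. Origin at the centre of its underside, z up. 45 g.
- vial_a: Sample vial with a dark screw cap standing upright on the grey mat, 18 mm diameter, 48 mm tall. Origin at the centre of its underside, z up. 16 g. Same kind as vial_b; either may go to either empty bore.
- vial_b: The second sample vial with a dark screw cap standing upright on the grey mat, same size and kind as vial_a. Origin at the centre of its underside, z up. Behind the holders stand a microscope base (75 mm high, from x = 0.50 m on, left of y = 0.15) and a black control unit (90 mm high, from x = 0.58 m on, y = -0.20 to 0.06): carry things well above them or in front of them.
- vial_rack: White block, metal ends, 50 (its x) by 124 mm (its y), 30 mm tall, fixed. Origin at the centre of its underside. Three upright blind bores of 28 mm diameter at x = 0, y = -40, 0 and +40 mm, floors 8 mm above the bench (22 mm deep), mouths countersunk 4 mm. The one at y = +40 holds a vial; those at y = 0 and -40 are empty. Fingers closing along its x stay clear of the neighbour bores.
- mount_tray: Low grey block on a metal base 60 (its x) by 110 mm (its y), 15 mm tall, fixed. Origin at the centre of its underside. Two round wells of 42 mm diameter at x = 0, y = -26 and +26 mm, 6 mm deep (floors 9 mm above the bench), countersunk 3 mm all round; both empty, either will do. A seated mount stands 12 mm proud, so grip it by its upper half.
- dish_carrier: Round aluminium plate, 96 mm diameter, with four upright steel posts, fixed. Origin at the centre of its underside; plate top 6 mm above the bench. Posts 8 mm thick, tapered at the top, reach 40 mm above the bench at x, y = +-29 mm (its axes), round a clear circle of 74 mm diameter; fingers pass between them (50 mm gaps) when they close along the carrier's x or y axis.
- racked_vial: Vial with a red cap, 18 mm diameter, 48 mm tall, standing loose in the rack's bore at y = +40 mm. Origin at the centre of its underside. Stays there.
- loupe: Black waisted bench loupe with a lens, 37 mm diameter, 33 mm high, standing loose on the grey mat among the specimens. Origin at the centre of its underside. Not to be moved.
Things that resemble listed ones, but are neither listed nor needed, are in the scene too. Leave any blue look-alike of the film_dish alone.

How it is judged (in metres and radians):
At the end, for the whole second after the job is handed in: Loose vials upright on the floors of the two free bores (9 mm), mount flat on a well floor (9.5 mm), film dish flat on the carrier plate (11 mm) with the petri dish flat on it (12 mm), red-capped vial still in its bore, loupe within 25 mm of its start, all at rest (((x of vial_a in the frame of vial_rack between -0.009 and 0.009 m and y of vial_a in the frame of vial_rack between -0.049 and -0.031 m) or (x of vial_a in the frame of vial_rack between -0.009 and 0.009 m and y of vial_a in the frame of vial_rack between -0.009 and 0.009 m)) and z of vial_a in the frame of vial_rack between 0.003 and 0.013 m and angle between each of vial_a, vial_b, resin_mount, film_dish, petri_dish, racked_vial's own z axis and vertical below 0.15 rad and ((x of vial_b in the frame of vial_rack between -0.009 and 0.009 m and y of vial_b in the frame of vial_rack between -0.049 and -0.031 m) or (x of vial_b in the frame of vial_rack between -0.009 and 0.009 m and y of vial_b in the frame of vial_rack between -0.009 and 0.009 m)) and z of vial_b in the frame of vial_rack between 0.003 and 0.013 m and horizontal distance between vial_a and vial_b above 0.025 m and ((x of resin_mount in the frame of mount_tray between -0.0095 and 0.0095 m and y of resin_mount in the frame of mount_tray between -0.0355 and -0.0165 m) or (x of resin_mount in the frame of mount_tray between -0.0095 and 0.0095 m and y of resin_mount in the frame of mount_tray between 0.0165 and 0.0355 m)) and z of resin_mount in the frame of mount_tray between 0.004 and 0.0125 m and x of film_dish in the frame of dish_carrier between -0.011 and 0.011 m and y of film_dish in the frame of dish_carrier between -0.011 and 0.011 m and z of film_dish in the frame of dish_carrier between 0.003 and 0.01 m and x of petri_dish in the frame of dish_carrier between -0.012 and 0.012 m and y of petri_dish in the frame of dish_carrier between -0.012 and 0.012 m and z of petri_dish in the frame of dish_carrier between 0.013 and 0.0225 m and z of racked_vial in the frame of vial_rack between 0.003 and 0.013 m and distance of loupe from where it was at the start of the episode below 0.025 m and linear speed of each of vial_a, vial_b, resin_mount, film_dish, petri_dish, racked_vial, loupe below 0.02 m/s); the robot touches nothing.
It fails at once if the open film dish was tipped by more than about 25 degrees (angle between film_dish's own z axis and vertical above 0.44 rad).
It fails at once if the loupe was moved from its place or knocked over (distance of loupe from where it was at the start of the episode above 0.03 m or angle between loupe's own z axis and vertical above 0.5 rad).
It fails at once if the vial already in the rack was taken out (distance of racked_vial from where it was at the start of the episode above 0.025 m).
It also fails if it takes over 125 s, if anything falls off the work surface, if the arm or the gripper's body presses on something with over 40 N, if the wrist force passes 120 N, or if a joint passes its speed limit or range.

## Working session

There is one attempt and no reset: what is moved stays moved. The work goes in short steps, Python scripts to look and compute and a tool call to move; the robot and the scene stay as the last step left them, time stands still between calls to the robot, and variables do not carry over. Pictures are saved under pics/ and viewed, at most 14 in all, crops included, and the job is handed in when it is done.

Besides the shell and the picture viewer there is one more tool, called after "Request:" by a JSON object that holds its "method" and its "body". apply_moves: Moves the arm, as the interface text tells. Its arguments: {"type":"object","properties":{"rows":{"type":"array","items":{"type":"object","properties":{"tx":{"type":"number"},"ty":{"type":"number"},"tz":{"type":"number"},"ax":{"type":"number"},"ay":{"type":"number"},"az":{"type":"number"},"jaw":{"type":"number"}}}},"grip_force":{"type":"number"}},"required":["rows"]}

```bash
mkdir -p pics; python3 - <<'E'
from cell import *
import cv2
s=sense();print({k:s[k] for k in('time','tcp_pos','tcp_rot','finger_gap','force')})
for n in('scene','top'):
    im=camera(n);cv2.imwrite(f'pics/{n}0.png',im[:,:,::-1]);cv2.imwrite(f'pics/{n}0b.png',cv2.resize(im[:,:,::-1],(800,600),interpolation=cv2.INTER_CUBIC));c=calibration(n);print(n,c)
E
```

```text
{'time': 0.0, 'tcp_pos': array([ 165.37841539, -602.54248356,  403.6501894 ]), 'tcp_rot': array([-3.11148753e+00, -4.19238663e-01,  4.85519700e-04]), 'finger_gap': 85.32193369346282, 'force': array([-0.08366748, -0.18394733,  0.37660622])}
scene {'camera_matrix': array([[379.11051768,   0.        , 251.57780919],
       [  0.        , 379.11051768, 189.38375595],
       [  0.        ,   0.        ,   1.        ]]), 'extrinsics': array([[ 8.69119267e-01, -4.94556782e-01, -6.72974446e-03,
        -4.85615145e+02],
       [ 2.01735953e-01,  3.42035955e-01,  9.17776667e-01,
        -8.12673769e+01],
       [-4.51590860e-01, -7.99015016e-01,  3.97039922e-01,
        -1.09439969e+03],
       [ 0.00000000e+00,  0.00000000e+00,  0.00000000e+00,
         1.00000000e+00]])}
top {'camera_matrix': array([[462.89826171,   0.        , 263.41985762],
       [  0.        , 462.89826171, 193.93454098],
       [  0.        ,   0.        ,   1.        ]]), 'extrinsics': array([[ 3.15614136e-03, -9.99993151e-01,  1.93314369e-03,
        -1.50658485e+02],
       [ 9.83693278e-01,  3.45231865e-03,  1.79821069e-01,
        -4.86662209e+02],
       [-1.79826511e-01,  1.33407974e-03,  9.83697436e-01,
        -1.60907197e+03],
       [ 0.00000000e+00,  0.00000000e+00,  0.00000000e+00,
         1.00000000e+00]])}
```

View pics/top0b.png

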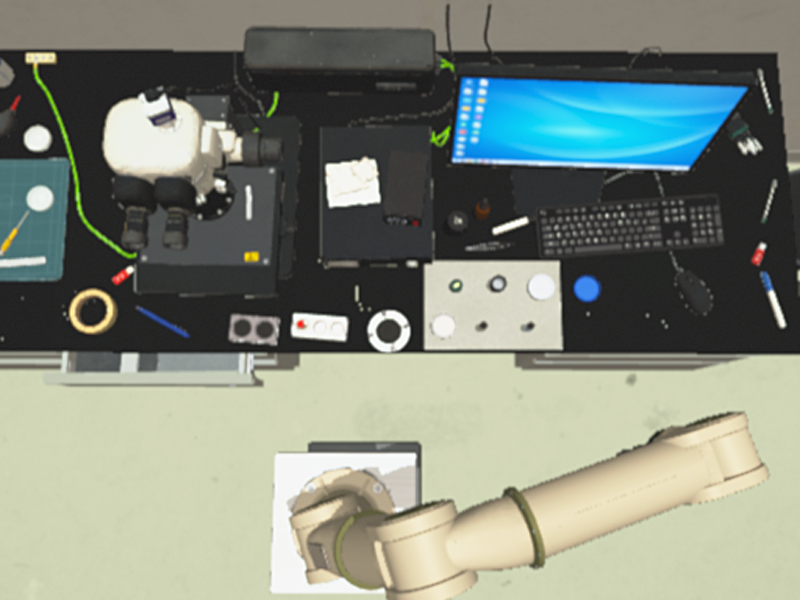

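View pics/scene0b.png

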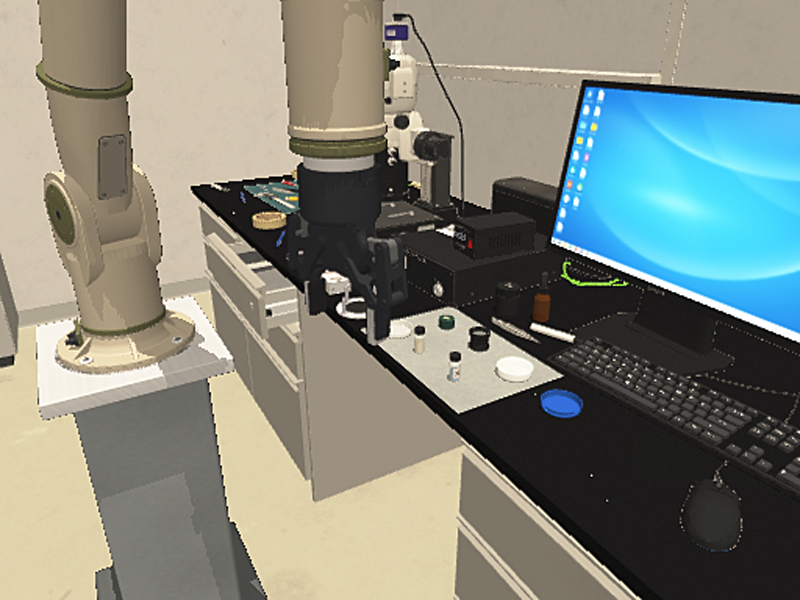

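The top view (800x600) shows white discs at (541,287) and (443,326), the green mount at (456,285) and the loupe at (497,283). The vials are at (482,325) and (528,326), the carrier at (389,331), the rack at (320,327), the tray at (254,329) and the blue decoy at (587,289).

```bash
cat > h.py <<'E'
from cell import *
import numpy as np,cv2
from scipy.spatial.transform import Rotation as R
def ray(uv,c,z):
    E=c['extrinsics'];K=c['camera_matrix']
    d=np.linalg.inv(K)@np.array([uv[0],uv[1],1.]);d=np.array([d[0],-d[1],-d[2]])
    o=-E[:3,:3].T@E[:3,3];w=E[:3,:3].T@d
    return o+w*(z-o[2])/w[2]
def proj(p,c):
    q=c['extrinsics'][:3,:3]@np.array(p)+c['extrinsics'][:3,3]
    k=c['camera_matrix']@np.array([q[0],-q[1],-q[2]]);return k[:2]/k[2]
def rot():return R.from_rotvec(sense()['tcp_rot']).as_matrix()
def yaw():  # tool x and y axis heading in deg
    M=rot();return np.degrees(np.arctan2(M[1,0],M[0,0])),np.degrees(np.arctan2(M[1,1],M[0,1])),M[:,2]
def go(target,ang=None):
    """shift (tool axes, m) & turn (deg about tool z) to have tool y axis heading ang deg (mod 180)"""
    s=sense();M=rot();d=M.T@(np.array(target)-s['tcp_pos'])/1000
    print('shift tool m',d.round(4),'tcp',s['tcp_pos'].round(1),'gap',round(s['finger_gap'],1),'t',s['time'])
    if ang is not None:
        h=yaw()[1];t=-((ang-h+90)%180-90);print('az',round(t,1),'q7',s['qpos'][6].round(2))
    print('tool z',M[:,2].round(4))
E
python3 - <<'E'
from h import *
c=calibration('top');s=1.5625
for n,u,z in [('discR',(541,287),15),('discL',(443,326),15),('mount',(456,285),20),('loupe',(497,283),35),('v1',(482,325),50),('v2',(528,326),50),('carrier',(389,331),6),('rackL',(292,326),30),('rackR',(347,328),30),('tray',(254,329),15),('blue',(587,289),5)]:
    print(n,ray((u[0]/s,u[1]/s),c,z).round(0))
print(yaw(),sense()['qpos']);w=calibration('wrist');E=w['extrinsics'];print('cam pos',-E[:3,:3].T@E[:3,3],'axis',-E[2,:3],w['camera_matrix'])
go([520,-250,400],90)
E
```

```text
discR [ 532. -451.   15.]
discL [ 439. -222.   15.]
mount [ 535. -252.   20.]
loupe [ 537. -346.   35.]
v1 [ 436. -309.   50.]
v2 [ 434. -413.   50.]
carrier [428. -97.   6.]
rackL [435. 125.  30.]
rackR [431.  -1.  30.]
tray [430. 215.  15.]
blue [ 529. -561.    5.]
(np.float64(15.348065563083605), np.float64(-74.65193425574984), array([-4.58239131e-04,  1.67640997e-03, -9.99998490e-01])) [ 1.24008101  0.38416561  0.0163751   1.37101859 -0.00632671  1.38819449
 -0.0464997 ]
cam pos [ 242.79488187 -582.39945716  372.2275118 ] axis [-0.3033047  -0.08040369 -0.9494954 ] [[339.62263085   0.         256.98844175]
 [  0.         339.62263085 188.6755615 ]
 [  0.           0.           1.        ]]
shift tool m [ 0.4353 -0.2461  0.0042] tcp [ 165.4 -602.6  403.8] gap 85.2 t 0.1
az 15.3 q7 -0.05
tool z [-5.0e-04  1.7e-03 -1.0e+00]
```

Request:
{"method": "apply_moves", "body": {"rows": [{"az": 7.65,"jaw": -1},{"az": 7.65},{"tx": 0.0365,"ty": -0.0262},{"tx": 0.0365,"ty": -0.0262},{"tx": 0.0365,"ty": -0.0262},{"tx": 0.0365,"ty": -0.0262},{"tx": 0.0365,"ty": -0.0262},{"tx": 0.0365,"ty": -0.0262},{"tx": 0.0365,"ty": -0.0262},{"tx": 0.0365,"ty": -0.0262},{"tx": 0.0365,"ty": -0.0262},{"tx": 0.0365,"ty": -0.0262},{},{},{}]}}

```text
invalid input
```

```bash
python3 - <<'E'
from h import *
go([530,-340,400],90)
c=calibration('wrist');im=camera('wrist');cv2.imwrite('pics/w1.png',im[:,:,::-1]);np.save('c1.npy',c)
print(sense()['qpos'])
E
```

```text
shift tool m [ 0.4211 -0.1567  0.0041] tcp [ 165.4 -602.6  403.8] gap 85.2 t 0.1
az 15.3 q7 -0.05
tool z [-5.0e-04  1.7e-03 -1.0e+00]
[ 1.24010118  0.38405713  0.01641631  1.37088728 -0.0062963   1.38819776
 -0.04650573]
```

View pics/w1.png

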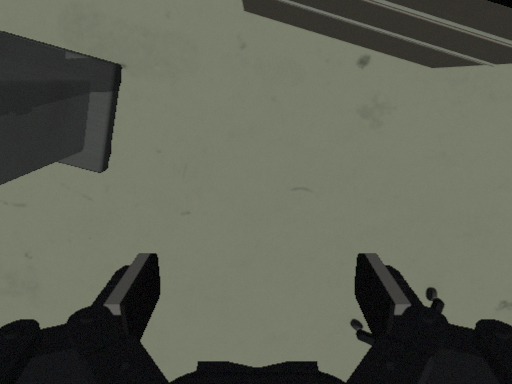

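The move was refused, so this picture still shows the floor at the start pose, with the fingers at the bottom of the image. I'll retry with every row fully specified.

Request:
{"method": "apply_moves", "body": {"rows": [{"az": 7.65,"jaw": -1},{"az": 7.65,"jaw": -1},{"tx": 0.0365,"ty": -0.0262,"jaw": -1},{"tx": 0.0365,"ty": -0.0262,"jaw": -1},{"tx": 0.0365,"ty": -0.0262,"jaw": -1},{"tx": 0.0365,"ty": -0.0262,"jaw": -1},{"tx": 0.0365,"ty": -0.0262,"jaw": -1},{"tx": 0.0365,"ty": -0.0262,"jaw": -1},{"tx": 0.0365,"ty": -0.0262,"jaw": -1},{"tx": 0.0365,"ty": -0.0262,"jaw": -1},{"tx": 0.0365,"ty": -0.0262,"jaw": -1},{"tx": 0.0365,"ty": -0.0262,"jaw": -1},{"tx": 0.0,"jaw": -1},{"tx": 0.0,"jaw": -1}]}}

```text
invalid input
```

Request:
{"method": "apply_moves", "body": {"rows": [{"tx": 0,"ty": 0,"tz": 0,"ax": 0,"ay": 0,"az": 7.65,"jaw": -1},{"tx": 0,"ty": 0,"tz": 0,"ax": 0,"ay": 0,"az": 7.65,"jaw": -1}], "grip_force": 30}}

```text
time: 0.35
tcp_pos: [165.3, -602.7, 404.2]
tcp_rot: [-3.141, 0.007, 0.0]
force: [0.6, 0.5, -1.2]
finger_gap: 85.3
finger_force: 0.0
```

Request:
{"method": "apply_moves", "body": {"rows": [{"tx": 0.0365,"ty": -0.0262},{"tx": 0.0365,"ty": -0.0262},{"tx": 0.0365,"ty": -0.0262},{"tx": 0.0365,"ty": -0.0262},{"tx": 0.0365,"ty": -0.0262},{"tx": 0.0365,"ty": -0.0262},{"tx": 0.0365,"ty": -0.0262},{"tx": 0.0365,"ty": -0.0262},{"tx": 0.0365,"ty": -0.0262},{"tx": 0.0365,"ty": -0.0262}], "grip_force": 30}}

```text
invalid input
```

All keys are needed in each row.

Request:
{"method": "apply_moves", "body": {"rows": [{"tx": 0.0365,"ty": -0.0262,"tz": 0,"ax": 0,"ay": 0,"az": 0,"jaw": -1},{"tx": 0.0365,"ty": -0.0262,"tz": 0,"ax": 0,"ay": 0,"az": 0,"jaw": -1},{"tx": 0.0365,"ty": -0.0262,"tz": 0,"ax": 0,"ay": 0,"az": 0,"jaw": -1},{"tx": 0.0365,"ty": -0.0262,"tz": 0,"ax": 0,"ay": 0,"az": 0,"jaw": -1},{"tx": 0.0365,"ty": -0.0262,"tz": 0,"ax": 0,"ay": 0,"az": 0,"jaw": -1},{"tx": 0.0365,"ty": -0.0262,"tz": 0,"ax": 0,"ay": 0,"az": 0,"jaw": -1},{"tx": 0.0365,"ty": -0.0262,"tz": 0,"ax": 0,"ay": 0,"az": 0,"jaw": -1},{"tx": 0.0365,"ty": -0.0262,"tz": 0,"ax": 0,"ay": 0,"az": 0,"jaw": -1},{"tx": 0.0365,"ty": -0.0262,"tz": 0,"ax": 0,"ay": 0,"az": 0,"jaw": -1},{"tx": 0.0365,"ty": -0.0262,"tz": 0,"ax": 0,"ay": 0,"az": 0,"jaw": -1},{"tx": 0,"ty": 0,"tz": 0,"ax": 0,"ay": 0,"az": 0,"jaw": -1},{"tx": 0,"ty": 0,"tz": 0,"ax": 0,"ay": 0,"az": 0,"jaw": -1}]}}

```text
time: 1.55
tcp_pos: [531.2, -339.0, 404.0]
tcp_rot: [-3.141, -0.006, 0.001]
force: [-0.3, -0.3, -0.3]
finger_gap: 85.6
finger_force: 0.0
```

```bash
python3 - <<'E'
from h import *
go([530,-340,400],90)
c=calibration('wrist');im=camera('wrist');cv2.imwrite('pics/w2.png',im[:,:,::-1]);np.save('c2.npy',c)
print(sense()['qpos'])
E
```

```text
shift tool m [-0.0012  0.001   0.004 ] tcp [ 531.2 -339.   404. ] gap 85.6 t 1.55
az 0.2 q7 -1.09
tool z [-8.e-04  1.e-03 -1.e+00]
[ 0.62970605  0.40170074 -0.15309551  1.34838108  0.0610624   1.39704243
 -1.09179079]
```

View pics/w2.png

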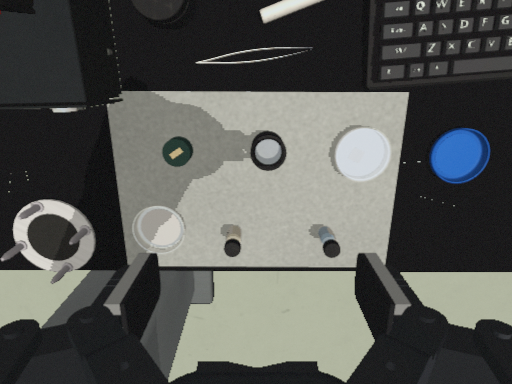

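The wrist view shows the mount at (178,152), the loupe at (268,150), the right dish at (362,154) and the left dish at (158,229). The vial caps are at (232,247) and (331,248), the carrier is at (54,237), and the blue decoy is at (460,155). Next: zoom on both dishes and measure.

```bash
python3 - <<'E'
from h import *
im=cv2.imread('pics/w2.png');c=np.load('c2.npy',allow_pickle=True).item()
a=cv2.resize(im[190:270,115:205],(400,356),interpolation=cv2.INTER_CUBIC);b=cv2.resize(im[114:194,318:408],(400,356),interpolation=cv2.INTER_CUBIC)
cv2.imwrite('pics/z.png',np.hstack([a,b]))
g=cv2.cvtColor(im,cv2.COLOR_BGR2GRAY)
def blob(m,box,n,zs):
    x0,y0,x1,y1=box;mm=np.zeros_like(g);mm[y0:y1,x0:x1]=(m[y0:y1,x0:x1]*255)
    cs=cv2.findContours(mm,cv2.RETR_EXTERNAL,cv2.CHAIN_APPROX_NONE)[0];k=max(cs,key=cv2.contourArea)
    (u,v),(w,h),an=cv2.fitEllipse(k)
    p=ray((u,v),c,zs);mmpp=np.linalg.norm(ray((u+1,v),c,zs)-p)
    print(n,'uv',round(u,1),round(v,1),'axes mm',round(w*mmpp,1),round(h*mmpp,1),p.round(1))
blob(g<60,(155,130,200,172),'mount',20-6)
blob(g<75,(222,236,245,262),'cap1',46)
blob(g<75,(318,236,345,262),'cap2',46)
blob(g>195,(320,110,402,195),'discR',14)
blob(g<60,(245,125,292,175),'loupe',20)
hsv=cv2.cvtColor(im,cv2.COLOR_BGR2HSV)
blob((hsv[...,1]>120)&(hsv[...,0]>100),(420,120,500,190),'blue',8)
print(g[225,110:205]);print(g[154,322:402:2])
E
```

```text
mount uv 177.3 151.1 axes mm 29.3 31.5 [ 534.8 -254.1   14. ]
cap1 uv 232.0 247.3 axes mm 15.9 18.4 [ 436.8 -313.1   46. ]
cap2 uv 331.0 248.1 axes mm 16.7 18.4 [ 436.2 -419.4   46. ]
discR uv 362.9 154.2 axes mm 54.8 60.1 [ 532.2 -453.5   14. ]
loupe uv 267.6 150.6 axes mm 35.7 40.0 [ 536.9 -350.8   20. ]
blue uv 459.3 155.0 axes mm 58.9 68.6 [ 530.3 -560.8    8. ]
[ 13  21  23  19  16  23   9  14  19  18  18  15  75 114 125 126 125 128
 126 125 124 125 157 162 143 141 149 167 178 181 171 159 157 155 156 156
 155 155 156 156 155 155 155 156 156 156 155 156 156 156 182 200 201 203
 207 207 207 207 206 207 208 207 206 207 206 207 207 208 207 203 190 180
 193 183 145 151 171 174 177 178 175 172 172 172 174 177 179 176 173 174
 177 179 180 180 180]
[174 179 180 155 128 128 145 208 215 215 216 215 216 215 212 213 212 213
 212 212 213 216 216 216 215 216 215 216 215 216 216 205 205 215 199 171
 172 171 178 139]
```

View pics/z.png

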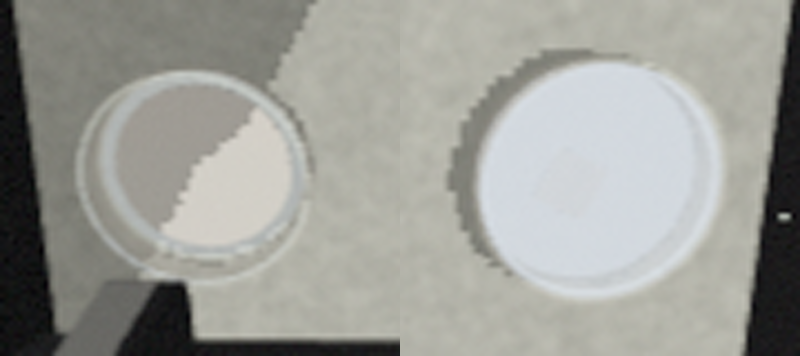

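Left is the open film dish (rim centre about (158,230)) and right is the lidded petri dish. Now I'll look over the holders.

Request:
{"method": "apply_moves", "body": {"rows": [{"tx": -0.004,"ty": -0.04,"tz": 0,"ax": 0,"ay": 0,"az": 0,"jaw": -1},{"tx": -0.004,"ty": -0.04,"tz": 0,"ax": 0,"ay": 0,"az": 0,"jaw": -1},{"tx": -0.004,"ty": -0.04,"tz": 0,"ax": 0,"ay": 0,"az": 0,"jaw": -1},{"tx": -0.004,"ty": -0.04,"tz": 0,"ax": 0,"ay": 0,"az": 0,"jaw": -1},{"tx": -0.004,"ty": -0.04,"tz": 0,"ax": 0,"ay": 0,"az": 0,"jaw": -1},{"tx": -0.004,"ty": -0.04,"tz": 0,"ax": 0,"ay": 0,"az": 0,"jaw": -1},{"tx": -0.004,"ty": -0.04,"tz": 0,"ax": 0,"ay": 0,"az": 0,"jaw": -1},{"tx": -0.004,"ty": -0.04,"tz": 0,"ax": 0,"ay": 0,"az": 0,"jaw": -1},{"tx": -0.004,"ty": -0.04,"tz": 0,"ax": 0,"ay": 0,"az": 0,"jaw": -1},{"tx": -0.004,"ty": -0.04,"tz": 0,"ax": 0,"ay": 0,"az": 0,"jaw": -1},{"tx": 0,"ty": 0,"tz": 0,"ax": 0,"ay": 0,"az": 0,"jaw": -1},{"tx": 0,"ty": 0,"tz": 0,"ax": 0,"ay": 0,"az": 0,"jaw": -1}]}}

```text
time: 2.8
tcp_pos: [489.6, 58.8, 404.9]
tcp_rot: [3.141, 0.001, 0.001]
force: [0.3, -0.9, -0.9]
finger_gap: 85.7
finger_force: 0.0
```

```bash
python3 - <<'E'
from h import *
go([491,60,400],90)
c=calibration('wrist');im=camera('wrist');cv2.imwrite('pics/w3.png',im[:,:,::-1]);np.save('c3.npy',c)
cv2.imwrite('pics/w3b.png',cv2.resize(im[:,:,::-1],(800,600),interpolation=cv2.INTER_CUBIC))
print(sense()['qpos'])
c=np.load('c2.npy',allow_pickle=True).item();print(ray((158.2,229.6),c,14))
for p in [(76,176),(308,176),(192,70),(192,282)]: print(ray((115+p[0]/4.444,190+p[1]/4.444),c,14).round(1))
E
```

```text
shift tool m [ 0.0013 -0.0012  0.0049] tcp [489.6  58.8 404.9] gap 85.7 t 2.8
az 0.0 q7 -1.8
tool z [ 4.e-04 -7.e-04 -1.e+00]
[ 0.2047334   0.1227958  -0.42130464  1.70550825  0.05267853  1.32425697
 -1.79908437]
[ 442.32902411 -225.4129901    14.        ]
[ 442.2 -195.2   14. ]
[ 442.4 -255.7   14. ]
[ 471.9 -228.    14. ]
[ 411.2 -222.7   14. ]
```

View pics/w3b.png

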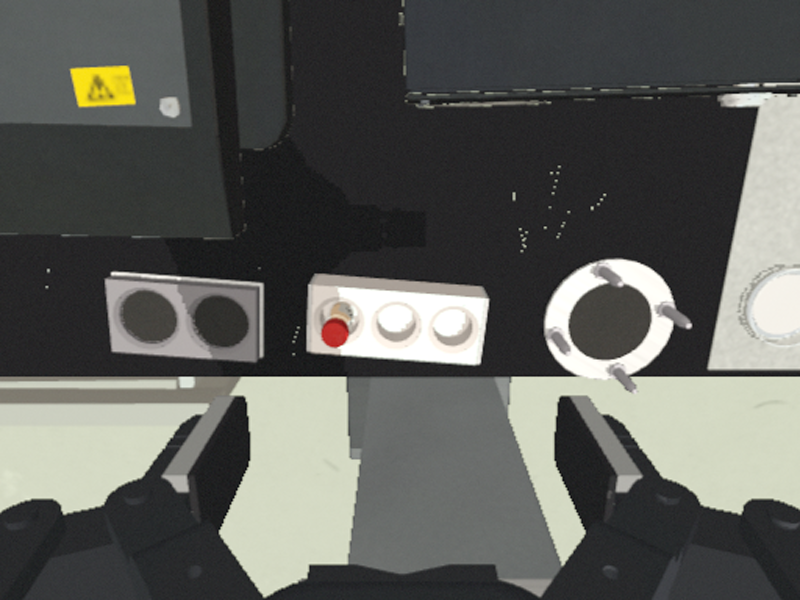

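The holders view (800x600) shows the tray wells at (148,317) and (220,321), and the rack bores at about (336,325) with the red cap, (396,324) and (452,328). The carrier plate is at about (610,320) with four leaning posts. One zoomed crop will give exact pixels.

```bash
python3 - <<'E'
from h import *
im=cv2.imread('pics/w3.png')
a=im[170:240,60:320];b=im[160:255,340:450]
a=cv2.resize(a,None,fx=3,fy=3,interpolation=cv2.INTER_CUBIC);b=cv2.resize(b,None,fx=4,fy=4,interpolation=cv2.INTER_CUBIC)
o=np.zeros((592,800,3),np.uint8);o[:210,:780]=a;o[212:592,:440]=b
cv2.imwrite('pics/z3.png',o)
E
```

```text
(no output)
```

View pics/z3.png

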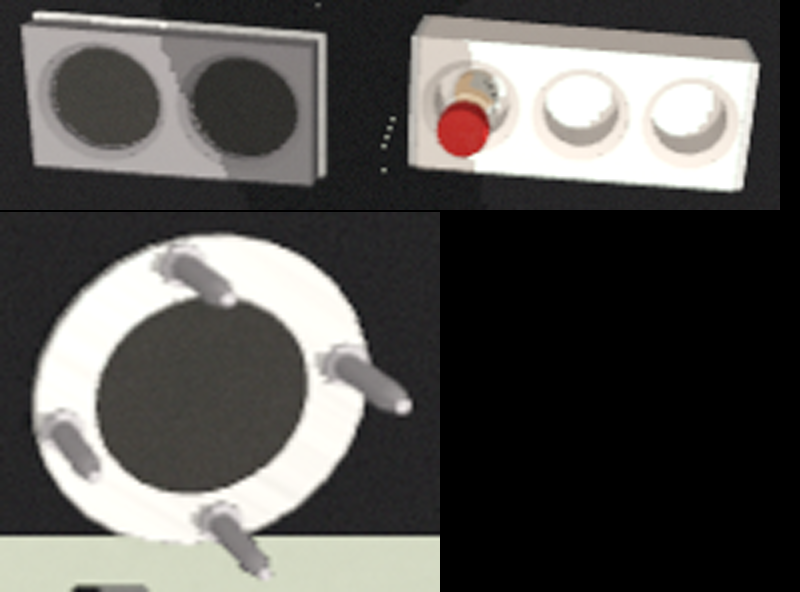

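```bash
cat >> h.py <<'E'
E
python3 - <<'E'
from h import *
c=np.load('c3.npy',allow_pickle=True).item()
A=lambda x,y:(60+x/3,170+y/3); B=lambda x,y:(340+x/4,160+(y-212)/4)
def show(n,pts,f,z):
    P=np.array([ray(f(*p),c,z)[:2] for p in pts]);print(n,P.round(1).tolist(),'mean',P.mean(0).round(1));return P
P=show('rack corners',[(413,35),(758,64),(742,189),(410,165)],A,30)
print(' len',np.linalg.norm(P[0]-P[1]),np.linalg.norm(P[1]-P[2]),'yaw',[np.degrees(np.arctan2(*(a-b)[::-1])) for a,b in((P[0],P[1]),(P[3],P[2]))])
P=show('bores R,M',[(691,122),(581,115),(467,107)],A,30);d=P[1]-P[0];print(np.linalg.norm(d),np.degrees(np.arctan2(d[1],d[0])))
P=show('tray corners',[(22,25),(318,40),(310,185),(35,165)],A,15)
print(' len',np.linalg.norm(P[0]-P[1]),np.linalg.norm(P[1]-P[2]),'yaw',[np.degrees(np.arctan2(*(a-b)[::-1])) for a,b in((P[0],P[1]),(P[3],P[2]))])
P=show('wells floor L R',[(105,97),(246,106)],A,9)
P=show('wells mouth L R',[(103,100),(240,104)],A,15)
for n,pts,z in(('tops',[(230,299),(404,406),(97,477),(265,574)],40),('bases',[(174,264),(338,364),(62,430),(212,520)],8)):
    P=show(n,pts,B,z)
    for i,j in((0,1),(2,3),(0,2),(1,3)):
        d=P[i]-P[j];print('  ',np.linalg.norm(d).round(1),np.degrees(np.arctan2(d[1],d[0])).round(1))
show('plate',[(200,390)],B,6)
im=cv2.imread('pics/w3.png');
# film dish from this view: bright ring at right edge
c2=np.load('c2.npy',allow_pickle=True).item()
print('film here',proj([442.3,-225.4,14],c))
E
```

```text
rack corners [[464.4, 120.4], [453.5, -1.8], [404.6, 1.7], [414.4, 124.3]] mean [434.2  61.1]
 len 122.65423943015779 49.07353016065755 yaw [np.float64(84.91292564608138), np.float64(85.42614008485107)]
bores R,M [[431.3, 21.4], [434.1, 61.3], [437.2, 102.4]] mean [434.2  61.7]
39.982020912043915 86.05062347061912
tray corners [[463.7, 266.3], [457.9, 158.2], [399.2, 166.3], [407.7, 271.1]] mean [432.1 215.5]
 len 108.18595705496122 59.26217794950142 yaw [np.float64(86.90896623560711), np.float64(85.3556849049868)]
wells floor L R [[433.3, 243.1], [429.6, 189.7]] mean [431.4 216.4]
wells mouth L R [[434.3, 241.0], [432.7, 189.7]] mean [433.5 215.3]
tops [[467.3, -86.7], [437.7, -136.3], [417.3, -57.4], [388.1, -106.5]] mean [427.6 -96.7]
   57.8 59.3
   57.1 59.3
   57.9 -30.3
   57.9 -31.0
bases [[467.6, -83.6], [438.0, -133.9], [417.6, -56.8], [388.7, -104.1]] mean [428.  -94.6]
   58.4 59.5
   55.4 58.5
   56.7 -28.1
   57.6 -31.2
plate [[429.3, -96.3]] mean [429.3 -96.3]
film here [509.05807114 196.11673978]
```

Measurements are consistent: the post square is 58 mm, the bore pitch is 40 mm and the film dish rim is 60.5 mm. I'll take the film dish first, with the jaws on the carrier's axis (heading -30.6°).

Request:
{"method": "apply_moves", "body": {"rows": [{"tx": 0,"ty": 0,"tz": 0.02,"ax": 0,"ay": 0,"az": -8.49,"jaw": -1},{"tx": 0,"ty": 0,"tz": 0.02,"ax": 0,"ay": 0,"az": -8.49,"jaw": -1},{"tx": 0,"ty": 0,"tz": 0.02,"ax": 0,"ay": 0,"az": -8.49,"jaw": -1},{"tx": 0,"ty": 0,"tz": 0.02,"ax": 0,"ay": 0,"az": -8.49,"jaw": -1},{"tx": 0,"ty": 0,"tz": 0.02,"ax": 0,"ay": 0,"az": -8.49,"jaw": -1},{"tx": 0,"ty": 0,"tz": 0.02,"ax": 0,"ay": 0,"az": -8.49,"jaw": -1},{"tx": 0,"ty": 0,"tz": 0.02,"ax": 0,"ay": 0,"az": -8.49,"jaw": -1},{"tx": -0.0336,"ty": 0.013,"tz": 0.0044,"ax": 0,"ay": 0,"az": 0,"jaw": -1},{"tx": -0.0336,"ty": 0.013,"tz": 0.0044,"ax": 0,"ay": 0,"az": 0,"jaw": -1},{"tx": -0.0336,"ty": 0.013,"tz": 0.0044,"ax": 0,"ay": 0,"az": 0,"jaw": -1},{"tx": -0.0336,"ty": 0.013,"tz": 0.0044,"ax": 0,"ay": 0,"az": 0,"jaw": -1},{"tx": -0.0336,"ty": 0.013,"tz": 0.0044,"ax": 0,"ay": 0,"az": 0,"jaw": -1},{"tx": -0.0336,"ty": 0.013,"tz": 0.0044,"ax": 0,"ay": 0,"az": 0,"jaw": -1},{"tx": -0.0336,"ty": 0.013,"tz": 0.0044,"ax": 0,"ay": 0,"az": 0,"jaw": -1},{"tx": -0.0336,"ty": 0.013,"tz": 0.0044,"ax": 0,"ay": 0,"az": 0,"jaw": -1},{"tx": 0,"ty": 0,"tz": 0,"ax": 0,"ay": 0,"az": 0,"jaw": -1},{"tx": 0,"ty": 0,"tz": 0,"ax": 0,"ay": 0,"az": 0,"jaw": -1}]}}

```text
time: 4.55
tcp_pos: [441.6, -227.5, 229.2]
tcp_rot: [-2.732, -1.55, 0.001]
force: [-0.2, 1.7, 0.4]
finger_gap: 85.3
finger_force: 0.0
```

```bash
python3 - <<'E'
from h import *
go([442.3,-225.4,172],-30.6)
c=calibration('wrist');im=camera('wrist');cv2.imwrite('pics/w4.png',im[:,:,::-1]);np.save('c4.npy',c)
print(proj([442.3,-225.4,14],c))
E
```

```text
shift tool m [ 0.0021 -0.0004  0.0572] tcp [ 441.6 -227.5  229.2] gap 85.3 t 4.55
az -0.3 q7 -0.23
tool z [-8.e-04 -2.e-04 -1.e+00]
[255.91377553 215.51770755]
```

View pics/w4.png

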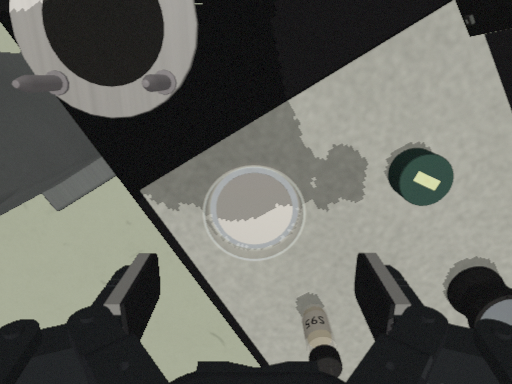

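The rim ellipse is centred at (254.5,212.5), about 2 mm off the prediction. I'll descend and grip.

Request:
{"method": "apply_moves", "body": {"rows": [{"tx": 0.004,"ty": -0.001,"tz": 0.02,"ax": 0,"ay": 0,"az": 0,"jaw": -1},{"tx": 0,"ty": 0,"tz": 0.02,"ax": 0,"ay": 0,"az": 0,"jaw": -1},{"tx": 0,"ty": 0,"tz": 0.018,"ax": 0,"ay": 0,"az": 0,"jaw": -1},{"tx": 0,"ty": 0,"tz": 0,"ax": 0,"ay": 0,"az": 0,"jaw": -0.6},{"tx": 0,"ty": 0,"tz": 0,"ax": 0,"ay": 0,"az": 0,"jaw": -0.4},{"tx": 0,"ty": 0,"tz": 0,"ax": 0,"ay": 0,"az": 0,"jaw": -0.2},{"tx": 0,"ty": 0,"tz": 0,"ax": 0,"ay": 0,"az": 0,"jaw": 0},{"tx": 0,"ty": 0,"tz": 0,"ax": 0,"ay": 0,"az": 0,"jaw": 1},{"tx": 0,"ty": 0,"tz": 0,"ax": 0,"ay": 0,"az": 0,"jaw": 1},{"tx": 0,"ty": 0,"tz": 0,"ax": 0,"ay": 0,"az": 0,"jaw": 1}], "grip_force": 20}}

```text
time: 5.6
tcp_pos: [444.4, -221.0, 172.1]
tcp_rot: [2.727, 1.558, 0.001]
force: [-1.5, 0.5, 5.5]
finger_gap: 59.2
finger_force: 22.0
```

Request:
{"method": "apply_moves", "body": {"rows": [{"tx": 0,"ty": 0,"tz": -0.005,"ax": 0,"ay": 0,"az": 0,"jaw": 1},{"tx": 0,"ty": 0,"tz": -0.01,"ax": 0,"ay": 0,"az": 0,"jaw": 1},{"tx": 0,"ty": 0,"tz": -0.015,"ax": 0,"ay": 0,"az": 0,"jaw": 1},{"tx": 0,"ty": 0,"tz": -0.015,"ax": 0,"ay": 0,"az": 0,"jaw": 1},{"tx": 0,"ty": 0,"tz": -0.015,"ax": 0,"ay": 0,"az": 0,"jaw": 1},{"tx": 0,"ty": 0,"tz": -0.015,"ax": 0,"ay": 0,"az": 0,"jaw": 1},{"tx": 0,"ty": 0,"tz": 0,"ax": 0,"ay": 0,"az": 0,"jaw": 1}]}}

```text
time: 6.3
tcp_pos: [444.9, -221.1, 249.0]
tcp_rot: [2.725, 1.557, 0.004]
force: [0.3, 0.2, -0.9]
finger_gap: 59.2
finger_force: 21.8
```

```bash
python3 - <<'E'
from h import *
go([428,-96.5,247],-30.6);print(sense()['qpos'])
im=camera('wrist');cv2.imwrite('pics/w5.png',im[:,:,::-1])
E
```

```text
shift tool m [ 0.0988 -0.0779  0.0017] tcp [ 444.9 -221.1  249. ] gap 59.2 t 6.3
az 0.1 q7 -0.23
tool z [ 0.0037 -0.0019 -1.    ]
[ 0.68925068  0.27074038 -0.33450888  1.90181761  0.10632449  0.98182043
 -0.22551763]
```

View pics/w5.png

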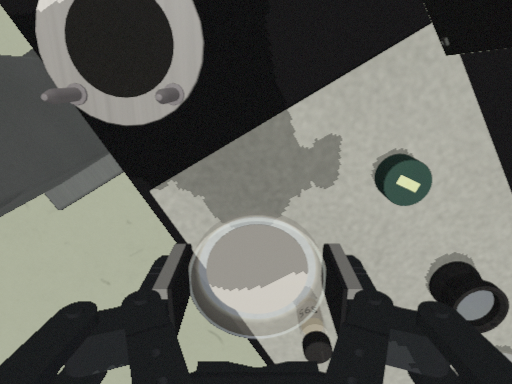

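The dish is held level. Rim centre is at about (258,275), and I'll carry it to the carrier.

Request:
{"method": "apply_moves", "body": {"rows": [{"tx": 0.008,"ty": -0.006,"tz": 0,"ax": 0,"ay": 0,"az": 0,"jaw": 1},{"tx": 0.0165,"ty": -0.013,"tz": 0,"ax": 0,"ay": 0,"az": 0,"jaw": 1},{"tx": 0.0165,"ty": -0.013,"tz": 0,"ax": 0,"ay": 0,"az": 0,"jaw": 1},{"tx": 0.0165,"ty": -0.013,"tz": 0,"ax": 0,"ay": 0,"az": 0,"jaw": 1},{"tx": 0.0165,"ty": -0.013,"tz": 0,"ax": 0,"ay": 0,"az": 0,"jaw": 1},{"tx": 0.0165,"ty": -0.013,"tz": 0,"ax": 0,"ay": 0,"az": 0,"jaw": 1},{"tx": 0.008,"ty": -0.007,"tz": 0,"ax": 0,"ay": 0,"az": 0,"jaw": 1},{"tx": 0,"ty": 0,"tz": 0,"ax": 0,"ay": 0,"az": 0,"jaw": 1},{"tx": 0,"ty": 0,"tz": 0,"ax": 0,"ay": 0,"az": 0,"jaw": 1}]}}

```text
time: 7.25
tcp_pos: [426.9, -96.8, 246.3]
tcp_rot: [-2.728, -1.558, 0.001]
force: [-0.5, -0.3, -0.4]
finger_gap: 59.6
finger_force: 21.8
```

```bash
python3 - <<'E'
from h import *
go([428,-96.5,247],-30.6);print(sense()['qpos'])
c=calibration('wrist');im=camera('wrist');cv2.imwrite('pics/w6.png',im[:,:,::-1])
p=ray((258,276),c,90);print('dish centre',p)
go([428*2-p[0],-96.5*2-p[1],247]) 
s=sense();M=rot()
print('offset tool',M.T@(p-s['tcp_pos']),proj([428,-96.5,6],c))
E
```

```text
shift tool m [ 0.0009  0.0008 -0.0007] tcp [426.9 -96.8 246.3] gap 59.6 t 7.25
az 0.1 q7 -0.46
tool z [-4.e-04 -2.e-04 -1.e+00]
[ 0.54747549  0.16464853 -0.42702825  2.04259841  0.0837423   0.95090019
 -0.4559687 ]
dish centre [427.18259249 -97.82359516  90.        ]
shift tool m [ 0.0027  0.0006 -0.0007] tcp [426.9 -97.2 246.4] gap 59.8 t 7.3
tool z [-2.e-04 -1.e-04 -1.e+00]
offset tool [ -0.35370134   0.53138655 156.35061148] [257.94555238 202.57473685]
```

View pics/w6.png

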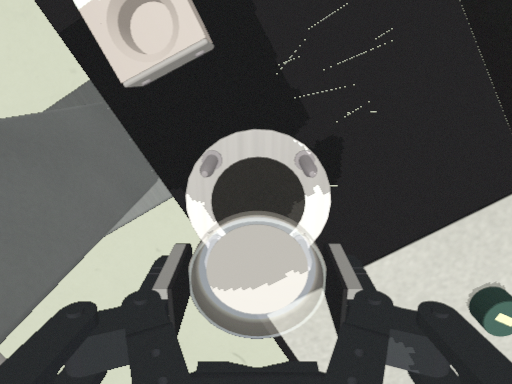

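The held dish is aligned over the plate, whose centre is at (258,200). Lowering.

Request:
{"method": "apply_moves", "body": {"rows": [{"tx": 0.002,"ty": 0.0005,"tz": 0.01,"ax": 0,"ay": 0,"az": 0,"jaw": 1},{"tx": 0,"ty": 0,"tz": 0.015,"ax": 0,"ay": 0,"az": 0,"jaw": 1},{"tx": 0,"ty": 0,"tz": 0.015,"ax": 0,"ay": 0,"az": 0,"jaw": 1},{"tx": 0,"ty": 0,"tz": 0.015,"ax": 0,"ay": 0,"az": 0,"jaw": 1},{"tx": 0,"ty": 0,"tz": 0.008,"ax": 0,"ay": 0,"az": 0,"jaw": 1},{"tx": 0,"ty": 0,"tz": 0.004,"ax": 0,"ay": 0,"az": 0,"jaw": 1},{"tx": 0,"ty": 0,"tz": 0.002,"ax": 0,"ay": 0,"az": 0,"jaw": 1},{"tx": 0,"ty": 0,"tz": 0,"ax": 0,"ay": 0,"az": 0,"jaw": 1},{"tx": 0,"ty": 0,"tz": 0,"ax": 0,"ay": 0,"az": 0,"jaw": 1}]}}

```text
time: 8.2
tcp_pos: [428.7, -95.0, 178.0]
tcp_rot: [2.727, 1.558, 0.001]
force: [-0.1, -0.6, 0.1]
finger_gap: 59.0
finger_force: 21.8
```

Request:
{"method": "apply_moves", "body": {"rows": [{"tx": 0,"ty": 0,"tz": 0.001,"ax": 0,"ay": 0,"az": 0,"jaw": 1},{"tx": 0,"ty": 0,"tz": 0.001,"ax": 0,"ay": 0,"az": 0,"jaw": 1},{"tx": 0,"ty": 0,"tz": 0,"ax": 0,"ay": 0,"az": 0,"jaw": 1},{"tx": 0,"ty": 0,"tz": 0,"ax": 0,"ay": 0,"az": 0,"jaw": 1}]}}

```text
time: 8.6
tcp_pos: [428.7, -94.9, 176.1]
tcp_rot: [2.727, 1.558, 0.001]
force: [-1.5, 0.2, 6.0]
finger_gap: 58.8
finger_force: 22.1
```

Request:
{"method": "apply_moves", "body": {"rows": [{"tx": 0,"ty": 0,"tz": 0,"ax": 0,"ay": 0,"az": 0,"jaw": -0.5},{"tx": 0,"ty": 0,"tz": 0,"ax": 0,"ay": 0,"az": 0,"jaw": -0.7},{"tx": 0,"ty": 0,"tz": 0,"ax": 0,"ay": 0,"az": 0,"jaw": -1},{"tx": 0,"ty": 0,"tz": 0,"ax": 0,"ay": 0,"az": 0,"jaw": -1},{"tx": 0,"ty": 0,"tz": -0.01,"ax": 0,"ay": 0,"az": 0,"jaw": -1},{"tx": 0,"ty": 0,"tz": -0.03,"ax": 0,"ay": 0,"az": 0,"jaw": -1},{"tx": 0,"ty": 0,"tz": -0.03,"ax": 0,"ay": 0,"az": 0,"jaw": -1},{"tx": 0,"ty": 0,"tz": 0,"ax": 0,"ay": 0,"az": 0,"jaw": -1},{"tx": 0,"ty": 0,"tz": 0,"ax": 0,"ay": 0,"az": 0,"jaw": -1}]}}

```text
time: 9.5
tcp_pos: [428.7, -95.0, 246.6]
tcp_rot: [2.726, 1.557, 0.002]
force: [0.0, 0.1, 0.1]
finger_gap: 85.5
finger_force: 0.0
```

```bash
python3 - <<'E'
from h import *
c=calibration('wrist');im=camera('wrist');cv2.imwrite('pics/w7.png',im[:,:,::-1]);np.save('c7.npy',c)
go([532.2,-453.5,250],-30.6)
print(proj([428.5,-96.5,18],c))
E
```

```text
shift tool m [-0.256   0.2717 -0.0042] tcp [428.3 -95.  245.7] gap 85.4 t 9.55
az 0.1 q7 -0.46
tool z [ 4.e-04 -2.e-04 -1.e+00]
[256.69127724 212.76532675]
```

View pics/w7.png

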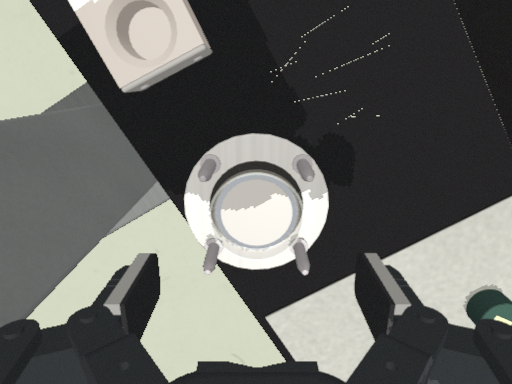

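The film dish sits centred between the posts at (257,211). On to the petri dish.

Request:
{"method": "apply_moves", "body": {"rows": [{"tx": -0.0284,"ty": 0.0302,"tz": 0,"ax": 0,"ay": 0,"az": 0,"jaw": -1},{"tx": -0.0284,"ty": 0.0302,"tz": 0,"ax": 0,"ay": 0,"az": 0,"jaw": -1},{"tx": -0.0284,"ty": 0.0302,"tz": 0,"ax": 0,"ay": 0,"az": 0,"jaw": -1},{"tx": -0.0284,"ty": 0.0302,"tz": 0,"ax": 0,"ay": 0,"az": 0,"jaw": -1},{"tx": -0.0284,"ty": 0.0302,"tz": 0,"ax": 0,"ay": 0,"az": 0,"jaw": -1},{"tx": -0.0284,"ty": 0.0302,"tz": 0,"ax": 0,"ay": 0,"az": 0,"jaw": -1},{"tx": -0.0284,"ty": 0.0302,"tz": 0,"ax": 0,"ay": 0,"az": 0,"jaw": -1},{"tx": -0.0284,"ty": 0.0302,"tz": 0,"ax": 0,"ay": 0,"az": 0,"jaw": -1},{"tx": -0.0284,"ty": 0.0302,"tz": 0,"ax": 0,"ay": 0,"az": 0,"jaw": -1},{"tx": 0,"ty": 0,"tz": 0,"ax": 0,"ay": 0,"az": 0,"jaw": -1},{"tx": 0,"ty": 0,"tz": 0,"ax": 0,"ay": 0,"az": 0,"jaw": -1}]}}

```text
time: 10.65
tcp_pos: [532.1, -453.7, 243.0]
tcp_rot: [-2.726, -1.555, 0.002]
force: [-0.5, 0.3, -1.1]
finger_gap: 85.5
finger_force: 0.0
```

```bash
python3 - <<'E'
from h import *
c=calibration('wrist');im=camera('wrist')[:,:,::-1].copy();cv2.imwrite('pics/w8.png',im);np.save('c8.npy',c)
u=proj([532.2,-453.5,17],c);print(u)
g=cv2.cvtColor(im,cv2.COLOR_BGR2GRAY);x,y=u.astype(int)
b=im.astype(int);m=((b[...,0]>=b[...,2]+4)&(g>120)).astype(np.uint8)*255  # bluish-white vs warm mat
mm=np.zeros_like(m);mm[y-80:y+80,x-80:x+80]=m[y-80:y+80,x-80:x+80]
k=max(cv2.findContours(mm,0,cv2.CHAIN_APPROX_NONE)[0],key=cv2.contourArea);print(cv2.boundingRect(k))
e=cv2.fitEllipse(cv2.convexHull(k));p=ray(e[0],c,15);print(e,p)
go([p[0],p[1],176],-30.6)
E
```

```text
[257.81145201 212.05943945]
(211, 166, 93, 86)
((257.2414855957031, 208.15074157714844), (85.81659698486328, 92.19976043701172), 90.92481231689453) [ 532.80680805 -451.76875746   15.        ]
shift tool m [0.0005 0.0001 0.0677] tcp [ 532.6 -452.3  243.7] gap 85.5 t 10.7
az 0.1 q7 0.03
tool z [-0.0018  0.0027 -1.    ]
```

Request:
{"method": "apply_moves", "body": {"rows": [{"tx": 0.001,"ty": 0,"tz": 0.025,"ax": 0,"ay": 0,"az": 0,"jaw": -1},{"tx": 0,"ty": 0,"tz": 0.025,"ax": 0,"ay": 0,"az": 0,"jaw": -1},{"tx": 0,"ty": 0,"tz": 0.017,"ax": 0,"ay": 0,"az": 0,"jaw": -1},{"tx": 0,"ty": 0,"tz": 0,"ax": 0,"ay": 0,"az": 0,"jaw": -0.6},{"tx": 0,"ty": 0,"tz": 0,"ax": 0,"ay": 0,"az": 0,"jaw": -0.4},{"tx": 0,"ty": 0,"tz": 0,"ax": 0,"ay": 0,"az": 0,"jaw": -0.2},{"tx": 0,"ty": 0,"tz": 0,"ax": 0,"ay": 0,"az": 0,"jaw": 0},{"tx": 0,"ty": 0,"tz": 0,"ax": 0,"ay": 0,"az": 0,"jaw": 1},{"tx": 0,"ty": 0,"tz": 0,"ax": 0,"ay": 0,"az": 0,"jaw": 1},{"tx": 0,"ty": 0,"tz": 0,"ax": 0,"ay": 0,"az": 0,"jaw": 1}], "grip_force": 20}}

```text
time: 11.7
tcp_pos: [533.4, -452.5, 179.3]
tcp_rot: [2.727, 1.558, 0.001]
force: [-0.7, -0.3, 3.9]
finger_gap: 58.5
finger_force: 21.9
```

Request:
{"method": "apply_moves", "body": {"rows": [{"tx": 0,"ty": 0,"tz": -0.005,"ax": 0,"ay": 0,"az": 0,"jaw": 1},{"tx": 0,"ty": 0,"tz": -0.015,"ax": 0,"ay": 0,"az": 0,"jaw": 1},{"tx": 0,"ty": 0,"tz": -0.02,"ax": 0,"ay": 0,"az": 0,"jaw": 1},{"tx": 0,"ty": 0,"tz": -0.02,"ax": 0,"ay": 0,"az": 0,"jaw": 1},{"tx": 0,"ty": 0,"tz": -0.02,"ax": 0,"ay": 0,"az": 0,"jaw": 1},{"tx": 0,"ty": 0,"tz": 0,"ax": 0,"ay": 0,"az": 0,"jaw": 1}]}}

```text
time: 12.3
tcp_pos: [534.2, -452.9, 263.5]
tcp_rot: [2.722, 1.555, 0.004]
force: [-0.1, -0.9, -0.4]
finger_gap: 58.6
finger_force: 21.7
```

```bash
python3 - <<'E'
from h import *
go([428.4,-95.6,255],-30.6)
c=calibration('wrist');im=camera('wrist')[:,:,::-1].copy();cv2.imwrite('pics/w9.png',im)
s=sense();zt=s['tcp_pos'][2]-179.3+15
g=cv2.cvtColor(im,cv2.COLOR_BGR2GRAY);b=im.astype(int)
m=((b[...,0]>=b[...,2]+4)&(g>120)).astype(np.uint8)*255;m[:200]=0;m[:,:185]=0;m[:,335:]=0
k=max(cv2.findContours(m,0,cv2.CHAIN_APPROX_NONE)[0],key=cv2.contourArea);e=cv2.fitEllipse(cv2.convexHull(k));print(e,rot().T@(ray(e[0],c,zt)-s['tcp_pos']))
E
```

```text
shift tool m [ 0.254  -0.2727  0.0064] tcp [ 534.2 -452.9  263.5] gap 58.6 t 12.3
az 0.1 q7 0.03
tool z [ 0.0055 -0.0041 -1.    ]
((257.315185546875, 266.36822509765625), (115.47294616699219, 131.08596801757812), 92.99618530273438) [ -2.25759432   1.47186812 164.30889196]
```

Request:
{"method": "apply_moves", "body": {"rows": [{"tx": 0.0127,"ty": -0.0137,"tz": 0,"ax": 0,"ay": 0,"az": 0,"jaw": 1},{"tx": 0.0254,"ty": -0.0273,"tz": 0,"ax": 0,"ay": 0,"az": 0,"jaw": 1},{"tx": 0.0254,"ty": -0.0273,"tz": 0,"ax": 0,"ay": 0,"az": 0,"jaw": 1},{"tx": 0.0254,"ty": -0.0273,"tz": 0,"ax": 0,"ay": 0,"az": 0,"jaw": 1},{"tx": 0.0254,"ty": -0.0273,"tz": 0,"ax": 0,"ay": 0,"az": 0,"jaw": 1},{"tx": 0.0254,"ty": -0.0273,"tz": 0,"ax": 0,"ay": 0,"az": 0,"jaw": 1},{"tx": 0.0254,"ty": -0.0273,"tz": 0,"ax": 0,"ay": 0,"az": 0,"jaw": 1},{"tx": 0.0254,"ty": -0.0273,"tz": 0,"ax": 0,"ay": 0,"az": 0,"jaw": 1},{"tx": 0.0254,"ty": -0.0273,"tz": 0,"ax": 0,"ay": 0,"az": 0,"jaw": 1},{"tx": 0.0254,"ty": -0.0273,"tz": 0,"ax": 0,"ay": 0,"az": 0,"jaw": 1},{"tx": 0.0127,"ty": -0.0137,"tz": 0,"ax": 0,"ay": 0,"az": 0,"jaw": 1},{"tx": 0,"ty": 0,"tz": 0,"ax": 0,"ay": 0,"az": 0,"jaw": 1},{"tx": 0,"ty": 0,"tz": 0,"ax": 0,"ay": 0,"az": 0,"jaw": 1}]}}

```text
time: 13.65
tcp_pos: [426.8, -94.9, 258.3]
tcp_rot: [2.727, 1.559, -0.001]
force: [-0.2, -0.9, -0.9]
finger_gap: 59.0
finger_force: 21.7
```

```bash
python3 - <<'E'
from h import *
go([428.4,-95.6,195.3],-30.6)
c=calibration('wrist');im=camera('wrist')[:,:,::-1].copy();cv2.imwrite('pics/w10.png',im)
s=sense();zt=s['tcp_pos'][2]-179.3+15
g=cv2.cvtColor(im,cv2.COLOR_BGR2GRAY);b=im.astype(int)
m=((b[...,0]>=b[...,2]+4)&(g>120)).astype(np.uint8)*255;m[:215]=0;m[:,:185]=0;m[:,335:]=0
k=max(cv2.findContours(m,0,cv2.CHAIN_APPROX_NONE)[0],key=cv2.contourArea);e=cv2.fitEllipse(cv2.convexHull(k));p=ray(e[0],c,zt);print(e,p,rot().T@(p-s['tcp_pos']))
E
```

```text
shift tool m [0.0002 0.0017 0.063 ] tcp [426.8 -94.9 258.3] gap 59.0 t 13.65
az 0.1 q7 -0.45
tool z [-3.e-04 -3.e-04 -1.e+00]
((256.3505554199219, 265.88128662109375), (115.10982513427734, 129.665771484375), 85.79427337646484) [426.53644622 -95.50769263  94.07135048] [-1.59361112e-01 -3.77308482e-01  1.64300076e+02]
```

View pics/w10.png

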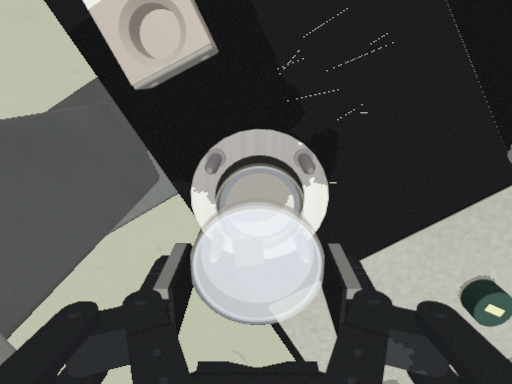

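The petri dish is centred over the film dish, so I'll lower it.

Request:
{"method": "apply_moves", "body": {"rows": [{"tx": 0,"ty": 0.0015,"tz": 0.01,"ax": 0,"ay": 0,"az": 0,"jaw": 1},{"tx": 0,"ty": 0,"tz": 0.015,"ax": 0,"ay": 0,"az": 0,"jaw": 1},{"tx": 0,"ty": 0,"tz": 0.015,"ax": 0,"ay": 0,"az": 0,"jaw": 1},{"tx": 0,"ty": 0,"tz": 0.01,"ax": 0,"ay": 0,"az": 0,"jaw": 1},{"tx": 0,"ty": 0,"tz": 0.006,"ax": 0,"ay": 0,"az": 0,"jaw": 1},{"tx": 0,"ty": 0,"tz": 0.003,"ax": 0,"ay": 0,"az": 0,"jaw": 1},{"tx": 0,"ty": 0,"tz": 0.002,"ax": 0,"ay": 0,"az": 0,"jaw": 1},{"tx": 0,"ty": 0,"tz": 0,"ax": 0,"ay": 0,"az": 0,"jaw": 1},{"tx": 0,"ty": 0,"tz": 0,"ax": 0,"ay": 0,"az": 0,"jaw": 1}]}}

```text
time: 14.6
tcp_pos: [428.5, -95.6, 197.9]
tcp_rot: [2.727, 1.558, 0.001]
force: [-0.5, -0.0, -0.7]
finger_gap: 58.9
finger_force: 21.7
```

Request:
{"method": "apply_moves", "body": {"rows": [{"tx": 0,"ty": 0,"tz": 0.001,"ax": 0,"ay": 0,"az": 0,"jaw": 1},{"tx": 0,"ty": 0,"tz": 0.001,"ax": 0,"ay": 0,"az": 0,"jaw": 1},{"tx": 0,"ty": 0,"tz": 0.0005,"ax": 0,"ay": 0,"az": 0,"jaw": 1},{"tx": 0,"ty": 0,"tz": 0,"ax": 0,"ay": 0,"az": 0,"jaw": 1}]}}

```text
time: 15.0
tcp_pos: [428.2, -95.5, 195.0]
tcp_rot: [-2.728, -1.558, -0.0]
force: [0.6, -0.2, 0.4]
finger_gap: 58.4
finger_force: 21.7
```

Request:
{"method": "apply_moves", "body": {"rows": [{"tx": 0,"ty": 0,"tz": 0.0005,"ax": 0,"ay": 0,"az": 0,"jaw": 1},{"tx": 0,"ty": 0,"tz": 0.0005,"ax": 0,"ay": 0,"az": 0,"jaw": 1},{"tx": 0,"ty": 0,"tz": 0,"ax": 0,"ay": 0,"az": 0,"jaw": 1},{"tx": 0,"ty": 0,"tz": 0,"ax": 0,"ay": 0,"az": 0,"jaw": 1}]}}

```text
time: 15.4
tcp_pos: [428.3, -95.6, 194.3]
tcp_rot: [2.728, 1.558, -0.0]
force: [-2.3, -0.2, 5.5]
finger_gap: 58.5
finger_force: 22.2
```

Request:
{"method": "apply_moves", "body": {"rows": [{"tx": 0,"ty": 0,"tz": 0,"ax": 0,"ay": 0,"az": 0,"jaw": -0.5},{"tx": 0,"ty": 0,"tz": 0,"ax": 0,"ay": 0,"az": 0,"jaw": -0.7},{"tx": 0,"ty": 0,"tz": 0,"ax": 0,"ay": 0,"az": 0,"jaw": -1},{"tx": 0,"ty": 0,"tz": 0,"ax": 0,"ay": 0,"az": 0,"jaw": -1},{"tx": 0,"ty": 0,"tz": -0.01,"ax": 0,"ay": 0,"az": 0,"jaw": -1},{"tx": 0,"ty": 0,"tz": -0.03,"ax": 0,"ay": 0,"az": 0,"jaw": -1},{"tx": 0,"ty": 0,"tz": -0.03,"ax": 0,"ay": 0,"az": 0,"jaw": -1},{"tx": 0,"ty": 0,"tz": 0,"ax": 0,"ay": 0,"az": 0,"jaw": -1},{"tx": 0,"ty": 0,"tz": 0,"ax": 0,"ay": 0,"az": 0,"jaw": -1}]}}

```text
time: 16.3
tcp_pos: [428.5, -95.6, 265.1]
tcp_rot: [2.726, 1.557, 0.002]
force: [-0.6, -0.5, -0.3]
finger_gap: 85.4
finger_force: 0.0
```

```bash
python3 - <<'E'
from h import *
c=calibration('wrist');im=camera('wrist')[:,:,::-1].copy();cv2.imwrite('pics/w11.png',im);np.save('c11.npy',c)
g=cv2.cvtColor(im,cv2.COLOR_BGR2GRAY);b=im.astype(int)
print('plate',proj([428,-96.3,6],c))
m=((b[...,0]>=b[...,2]+4)&(g>120)).astype(np.uint8)*255;m[:140]=0;m[290:]=0;m[:,:190]=0;m[:,325:]=0
k=max(cv2.findContours(m,0,cv2.CHAIN_APPROX_NONE)[0],key=cv2.contourArea);e=cv2.fitEllipse(cv2.convexHull(k));print(e,ray(e[0],c,31),np.linalg.norm(ray(e[0],c,31)-ray((e[0][0]+e[1][1]/2,e[0][1]),c,31)))
go([534.8,-254.1,262],-30.6)
E
```

```text
plate [255.69790806 195.79520407]
((255.81117248535156, 208.2852783203125), (82.90052032470703, 89.2286148071289), 91.84175109863281) [428.29731536 -96.09076041  31.        ] 28.559353367594383
shift tool m [-0.0824  0.1724  0.0022] tcp [428.1 -95.5 264.2] gap 85.5 t 16.35
az 0.1 q7 -0.45
tool z [ 3.e-04 -3.e-04 -1.e+00]
```

View pics/w11.png

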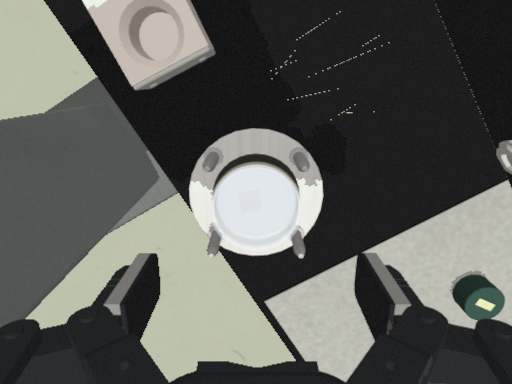

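The petri dish is stacked and centred, with its ellipse at (256,208) and its rim at (428.3,-96.1). Next is the resin mount.

Request:
{"method": "apply_moves", "body": {"rows": [{"tx": -0.0165,"ty": 0.0345,"tz": 0,"ax": 0,"ay": 0,"az": 0,"jaw": -1},{"tx": -0.0165,"ty": 0.0345,"tz": 0,"ax": 0,"ay": 0,"az": 0,"jaw": -1},{"tx": -0.0165,"ty": 0.0345,"tz": 0,"ax": 0,"ay": 0,"az": 0,"jaw": -1},{"tx": -0.0165,"ty": 0.0345,"tz": 0,"ax": 0,"ay": 0,"az": 0,"jaw": -1},{"tx": -0.0165,"ty": 0.0345,"tz": 0,"ax": 0,"ay": 0,"az": 0,"jaw": -1},{"tx": 0,"ty": 0,"tz": 0.02,"ax": 0,"ay": 0,"az": 0,"jaw": -1},{"tx": 0,"ty": 0,"tz": 0,"ax": 0,"ay": 0,"az": 0,"jaw": -1},{"tx": 0,"ty": 0,"tz": 0,"ax": 0,"ay": 0,"az": 0,"jaw": -1}]}}

```text
time: 17.15
tcp_pos: [534.4, -253.3, 242.7]
tcp_rot: [-2.724, -1.558, 0.003]
force: [0.2, -0.8, 0.1]
finger_gap: 85.5
finger_force: 0.0
```

```bash
python3 - <<'E'
from h import *
c=calibration('wrist');im=camera('wrist')[:,:,::-1].copy();cv2.imwrite('pics/w12.png',im)
u=proj([534.8,-254.1,20],c);x,y=u.astype(int);hsv=cv2.cvtColor(im,cv2.COLOR_BGR2HSV)
# lit green top face: value above dark side
g=im[...,1].astype(int);m=((hsv[...,1]>60)&(hsv[...,0]>50)&(hsv[...,0]<100)&(hsv[...,2]>20)).astype(np.uint8)*255
mm=np.zeros_like(m);mm[y-45:y+45,x-45:x+45]=m[y-45:y+45,x-45:x+45]
k=max(cv2.findContours(mm,0,cv2.CHAIN_APPROX_NONE)[0],key=cv2.contourArea);e=cv2.fitEllipse(cv2.convexHull(k));p=ray(e[0],c,18)
print(u,e,cv2.boundingRect(k),p,ray((e[0][0],cv2.boundingRect(k)[1]+cv2.boundingRect(k)[3]),c,20))
print(im[y-40:y+40:4,x].tolist())
go([p[0],p[1],183],-30.6)
E
```

```text
[259.16995307 215.09981481] ((257.9920959472656, 209.752197265625), (47.5455207824707, 51.89323425292969), 178.7751007080078) (235, 184, 47, 52) [ 535.54512209 -251.41047117   18.        ] [ 527.0702399  -265.82459915   20.        ]
[[140, 148, 148], [145, 153, 152], [80, 86, 80], [44, 51, 36], [59, 64, 44], [60, 68, 46], [63, 69, 49], [61, 69, 47], [63, 70, 48], [147, 194, 211], [143, 190, 207], [203, 242, 235], [90, 101, 69], [89, 100, 70], [89, 101, 70], [95, 106, 75], [185, 196, 197], [189, 199, 199], [191, 201, 201], [188, 197, 197]]
shift tool m [ 0.0019 -0.0001  0.0607] tcp [ 534.7 -253.1  243.7] gap 85.2 t 17.2
az 0.2 q7 -0.27
tool z [-0.0014  0.0013 -1.    ]
```

Request:
{"method": "apply_moves", "body": {"rows": [{"tx": 0.0005,"ty": 0,"tz": 0.025,"ax": 0,"ay": 0,"az": 0,"jaw": -1},{"tx": 0,"ty": 0,"tz": 0.025,"ax": 0,"ay": 0,"az": 0,"jaw": -0.6},{"tx": 0,"ty": 0,"tz": 0.01,"ax": 0,"ay": 0,"az": 0,"jaw": -0.4},{"tx": 0,"ty": 0,"tz": 0,"ax": 0,"ay": 0,"az": 0,"jaw": -0.1},{"tx": 0,"ty": 0,"tz": 0,"ax": 0,"ay": 0,"az": 0,"jaw": 0.1},{"tx": 0,"ty": 0,"tz": 0,"ax": 0,"ay": 0,"az": 0,"jaw": 0.3},{"tx": 0,"ty": 0,"tz": 0,"ax": 0,"ay": 0,"az": 0,"jaw": 0.4},{"tx": 0,"ty": 0,"tz": 0,"ax": 0,"ay": 0,"az": 0,"jaw": 1},{"tx": 0,"ty": 0,"tz": 0,"ax": 0,"ay": 0,"az": 0,"jaw": 1},{"tx": 0,"ty": 0,"tz": 0,"ax": 0,"ay": 0,"az": 0,"jaw": 1},{"tx": 0,"ty": 0,"tz": 0,"ax": 0,"ay": 0,"az": 0,"jaw": 1}], "grip_force": 30}}

```text
time: 18.3
tcp_pos: [535.9, -253.9, 185.8]
tcp_rot: [2.726, 1.557, 0.002]
force: [-1.3, 0.4, 7.5]
finger_gap: 27.3
finger_force: 29.5
```

Request:
{"method": "apply_moves", "body": {"rows": [{"tx": 0,"ty": 0,"tz": -0.01,"ax": 0,"ay": 0,"az": 0,"jaw": 1},{"tx": 0,"ty": 0,"tz": -0.02,"ax": 0,"ay": 0,"az": 0,"jaw": 1},{"tx": 0,"ty": 0,"tz": -0.03,"ax": 0,"ay": 0,"az": 0,"jaw": 1},{"tx": 0,"ty": 0,"tz": -0.03,"ax": 0,"ay": 0,"az": 0,"jaw": 1},{"tx": 0.0274,"ty": -0.0264,"tz": 0,"ax": 0,"ay": 0,"az": 0,"jaw": 1},{"tx": 0.0274,"ty": -0.0264,"tz": 0,"ax": 0,"ay": 0,"az": 0,"jaw": 1},{"tx": 0.0274,"ty": -0.0264,"tz": 0,"ax": 0,"ay": 0,"az": 0,"jaw": 1},{"tx": 0.0274,"ty": -0.0264,"tz": 0,"ax": 0,"ay": 0,"az": 0,"jaw": 1},{"tx": 0.0274,"ty": -0.0264,"tz": 0,"ax": 0,"ay": 0,"az": 0,"jaw": 1},{"tx": 0.0274,"ty": -0.0264,"tz": 0,"ax": 0,"ay": 0,"az": 0,"jaw": 1},{"tx": 0.0274,"ty": -0.0264,"tz": 0,"ax": 0,"ay": 0,"az": 0,"jaw": 1},{"tx": 0.0274,"ty": -0.0264,"tz": 0,"ax": 0,"ay": 0,"az": 0,"jaw": 1},{"tx": 0.0274,"ty": -0.0264,"tz": 0,"ax": 0,"ay": 0,"az": 0,"jaw": 1},{"tx": 0.0274,"ty": -0.0264,"tz": 0,"ax": 0,"ay": 0,"az": 0,"jaw": 1},{"tx": 0.0274,"ty": -0.0264,"tz": 0,"ax": 0,"ay": 0,"az": 0,"jaw": 1},{"tx": 0.0274,"ty": -0.0264,"tz": 0,"ax": 0,"ay": 0,"az": 0,"jaw": 1},{"tx": 0,"ty": 0,"tz": 0,"ax": 0,"ay": 0,"az": 0,"jaw": 1},{"tx": 0,"ty": 0,"tz": 0,"ax": 0,"ay": 0,"az": 0,"jaw": 1}]}}

```text
time: 20.1
tcp_pos: [429.1, 191.1, 274.7]
tcp_rot: [2.726, 1.561, 0.001]
force: [-0.0, -0.3, -0.4]
finger_gap: 27.7
finger_force: 29.8
```

```bash
python3 - <<'E'
from h import *
go([431.3,189.8,194],-30.6);print(sense()['qpos'])
c=calibration('wrist');im=camera('wrist')[:,:,::-1].copy();cv2.imwrite('pics/w13.png',im)
g=cv2.cvtColor(im,cv2.COLOR_BGR2GRAY)
# dark well mouth near predicted
for w in ([431.3,189.8],[434,242]):
    u=proj(w+[9],c);x,y=u.astype(int);print(u)
    y0,x0=max(y-50,0),max(x-50,0);mm=np.zeros_like(g);mm[y0:y+50,x0:x+50]=(g[y0:y+50,x0:x+50]<80)*255
    cs=cv2.findContours(mm,0,cv2.CHAIN_APPROX_NONE)[0]
    for k in cs:
        if cv2.contourArea(k)>300:
            e=cv2.fitEllipse(cv2.convexHull(k));print(e,ray(e[0],c,9),cv2.boundingRect(k))
E
```

```text
shift tool m [-0.      0.0025  0.0807] tcp [429.1 191.1 274.7] gap 27.7 t 20.1
az 0.2 q7 -1.14
tool z [ 9.e-04  0.e+00 -1.e+00]
[ 0.08063383  0.218299   -0.62965864  1.93080593  0.14915886  1.03744612
 -1.14406895]
[259.98480835 191.68075299]
((257.31085205078125, 213.23593139648438), (90.99494934082031, 111.65398406982422), 119.97071075439453) [421.05325369 176.19333634   9.        ] (209, 165, 100, 76)
((276.72509765625, 100.10028076171875), (26.748376846313477, 330.4852294921875), 156.93389892578125) [473.54369935 239.95583302   9.        ] (280, 141, 29, 60)
((228.73825073242188, 142.50364685058594), (25.930627822875977, 42.819236755371094), 77.1238021850586) [430.76574489 231.95143847   9.        ] (209, 141, 42, 16)
[224.99006319 127.58733548]
((254.31822204589844, 175.48204040527344), (20.227806091308594, 39.25993347167969), 81.2935791015625) [433.97787527 202.44224979   9.        ] (235, 165, 39, 12)
((223.431396484375, 207.1800079345703), (12.048276901245117, 46.5950813293457), 0.0) [401.89824874 193.03501779   9.        ] (174, 123, 30, 54)
((224.49314880371094, 126.34300231933594), (58.280540466308594, 59.90178680419922), 143.93763732910156) [434.15704583 242.88979911   9.        ] (195, 97, 59, 60)
((248.8258819580078, 74.54264831542969), (3.636690139770508, 6.376491546630859), 0.0) [465.77122405 263.30924308   9.        ] (251, 77, 23, 50)Traceback (most recent call last):
  File "<stdin>", line 12, in <module>
cv2.error: OpenCV(4.12.0) /io/opencv/modules/imgproc/src/shapedescr.cpp:361: error: (-201:Incorrect size of input array) There should be at least 5 points to fit the ellipse in function 'fitEllipseNoDirect'
```

Request:
{"method": "apply_moves", "body": {"rows": [{"tx": 0.0005,"ty": 0.0015,"tz": 0.02,"ax": 0,"ay": 0,"az": 0,"jaw": 1},{"tx": 0,"ty": 0,"tz": 0.02,"ax": 0,"ay": 0,"az": 0,"jaw": 1},{"tx": 0,"ty": 0,"tz": 0.015,"ax": 0,"ay": 0,"az": 0,"jaw": 1},{"tx": 0,"ty": 0,"tz": 0.01,"ax": 0,"ay": 0,"az": 0,"jaw": 1},{"tx": 0,"ty": 0,"tz": 0.006,"ax": 0,"ay": 0,"az": 0,"jaw": 1},{"tx": 0,"ty": 0,"tz": 0.004,"ax": 0,"ay": 0,"az": 0,"jaw": 1},{"tx": 0,"ty": 0,"tz": 0.003,"ax": 0,"ay": 0,"az": 0,"jaw": 1},{"tx": 0,"ty": 0,"tz": 0.001,"ax": 0,"ay": 0,"az": 0,"jaw": 1},{"tx": 0,"ty": 0,"tz": 0,"ax": 0,"ay": 0,"az": 0,"jaw": 1},{"tx": 0,"ty": 0,"tz": 0,"ax": 0,"ay": 0,"az": 0,"jaw": 1}]}}

```text
time: 21.15
tcp_pos: [431.0, 190.2, 195.4]
tcp_rot: [2.728, 1.558, 0.001]
force: [0.7, -0.5, -0.5]
finger_gap: 27.6
finger_force: 29.8
```

Request:
{"method": "apply_moves", "body": {"rows": [{"tx": 0,"ty": 0,"tz": 0.001,"ax": 0,"ay": 0,"az": 0,"jaw": 1},{"tx": 0,"ty": 0,"tz": 0.001,"ax": 0,"ay": 0,"az": 0,"jaw": 1},{"tx": 0,"ty": 0,"tz": 0.001,"ax": 0,"ay": 0,"az": 0,"jaw": 1},{"tx": 0,"ty": 0,"tz": 0,"ax": 0,"ay": 0,"az": 0,"jaw": 1},{"tx": 0,"ty": 0,"tz": 0,"ax": 0,"ay": 0,"az": 0,"jaw": 1}]}}

```text
time: 21.65
tcp_pos: [430.9, 190.2, 192.7]
tcp_rot: [2.727, 1.558, 0.0]
force: [-3.4, -1.5, 8.9]
finger_gap: 27.5
finger_force: 30.8
```

Request:
{"method": "apply_moves", "body": {"rows": [{"tx": 0,"ty": 0,"tz": 0,"ax": 0,"ay": 0,"az": 0,"jaw": 0},{"tx": 0,"ty": 0,"tz": 0,"ax": 0,"ay": 0,"az": 0,"jaw": -0.5},{"tx": 0,"ty": 0,"tz": -0.01,"ax": 0,"ay": 0,"az": 0,"jaw": -1},{"tx": 0,"ty": 0,"tz": -0.03,"ax": 0,"ay": 0,"az": 0,"jaw": -1},{"tx": 0,"ty": 0,"tz": -0.04,"ax": 0,"ay": 0,"az": 0,"jaw": -1},{"tx": 0,"ty": 0,"tz": 0,"ax": 0,"ay": 0,"az": 0,"jaw": -1},{"tx": 0,"ty": 0,"tz": 0,"ax": 0,"ay": 0,"az": 0,"jaw": -1}]}}

```text
time: 22.35
tcp_pos: [431.2, 190.2, 273.3]
tcp_rot: [2.727, 1.558, 0.004]
force: [-1.5, -1.0, -0.4]
finger_gap: 85.4
finger_force: 0.0
```

```bash
python3 - <<'E'
from h import *
s=sense();c=calibration('wrist');im=camera('wrist')[:,:,::-1].copy();cv2.imwrite('pics/w14.png',im)
hsv=cv2.cvtColor(im,cv2.COLOR_BGR2HSV);print(s['tcp_pos'],s['finger_gap'],proj([431,190,27],c))
m=((hsv[...,1]>60)&(hsv[...,0]>50)&(hsv[...,0]<100)&(hsv[...,2]>30)).astype(np.uint8)*255
for k in cv2.findContours(m,0,cv2.CHAIN_APPROX_NONE)[0]:
    if cv2.contourArea(k)>200:print(cv2.fitEllipse(k),ray(cv2.fitEllipse(k)[0],c,25))
E
```

```text
[431.20700142 190.16183669 273.34135273] 85.35851014280256 [255.72688324 201.72216533]
((255.8638916015625, 198.2305450439453), (42.53718566894531, 46.56201171875), 2.0901455879211426) [431.9839575  191.49010824  25.        ]
```

Request:
{"method": "apply_moves", "body": {"rows": [{"tx": 0,"ty": 0,"tz": 0,"ax": 0,"ay": 0,"az": -6.55,"jaw": -1},{"tx": 0,"ty": 0,"tz": 0,"ax": 0,"ay": 0,"az": -6.55,"jaw": -1},{"tx": 0,"ty": 0,"tz": 0,"ax": 0,"ay": 0,"az": -6.55,"jaw": -1},{"tx": 0,"ty": 0,"tz": 0,"ax": 0,"ay": 0,"az": -6.55,"jaw": -1},{"tx": -0.041,"ty": 0.0097,"tz": 0,"ax": 0,"ay": 0,"az": 0,"jaw": -1},{"tx": -0.041,"ty": 0.0097,"tz": 0,"ax": 0,"ay": 0,"az": 0,"jaw": -1},{"tx": -0.041,"ty": 0.0097,"tz": 0,"ax": 0,"ay": 0,"az": 0,"jaw": -1},{"tx": -0.041,"ty": 0.0097,"tz": 0,"ax": 0,"ay": 0,"az": 0,"jaw": -1},{"tx": -0.041,"ty": 0.0097,"tz": 0,"ax": 0,"ay": 0,"az": 0,"jaw": -1},{"tx": -0.041,"ty": 0.0097,"tz": 0,"ax": 0,"ay": 0,"az": 0,"jaw": -1},{"tx": -0.0425,"ty": -0.0022,"tz": 0,"ax": 0,"ay": 0,"az": 0,"jaw": -1},{"tx": -0.0425,"ty": -0.0022,"tz": 0,"ax": 0,"ay": 0,"az": 0,"jaw": -1},{"tx": -0.0425,"ty": -0.0022,"tz": 0,"ax": 0,"ay": 0,"az": 0,"jaw": -1},{"tx": -0.0425,"ty": -0.0022,"tz": 0,"ax": 0,"ay": 0,"az": 0,"jaw": -1},{"tx": -0.0425,"ty": -0.0022,"tz": 0,"ax": 0,"ay": 0,"az": 0,"jaw": -1},{"tx": -0.0425,"ty": -0.0022,"tz": 0,"ax": 0,"ay": 0,"az": 0,"jaw": -1},{"tx": 0,"ty": 0,"tz": 0,"ax": 0,"ay": 0,"az": 0,"jaw": -1},{"tx": 0,"ty": 0,"tz": 0,"ax": 0,"ay": 0,"az": 0,"jaw": -1}]}}

```text
time: 24.2
tcp_pos: [437.1, -313.7, 270.4]
tcp_rot: [-2.304, -2.131, 0.0]
force: [0.2, 0.1, 0.0]
finger_gap: 85.1
finger_force: 0.0
```

```bash
cat > v.py <<'E'
from h import *
import sys
X,Y=map(float,sys.argv[1:3])
go([X,Y,195],-4.4);print(sense()['qpos'])
c=calibration('wrist');im=camera('wrist')[:,:,::-1].copy();cv2.imwrite(f'pics/v{int(Y)}.png',im)
g=cv2.cvtColor(im,cv2.COLOR_BGR2GRAY);u=proj([X,Y,50],c);x,y=u.astype(int);print('pred top',u,'base',proj([X,Y,2],c))
y0,x0=max(y-40,0),x-40;mm=np.zeros_like(g);mm[y0:y+40,x0:x+40]=(g[y0:y+40,x0:x+40]<60)*255
for k in cv2.findContours(mm,0,cv2.CHAIN_APPROX_NONE)[0]:
    if cv2.contourArea(k)>200:
        r=cv2.boundingRect(k);e=cv2.fitEllipse(k);print(r,e,'cen z45',ray(e[0],c,45).round(1),'low edge z50',ray((r[0]+r[2]/2,r[1]+r[3]),c,50).round(1))
E
python3 v.py 436.8 -313.1
```

```text
shift tool m [ 0.0004 -0.0001  0.0754] tcp [ 437.1 -313.7  270.4] gap 85.1 t 24.2
az -0.1 q7 0.38
tool z [-0.0022  0.002  -1.    ]
[ 0.84927178  0.32968337 -0.34319105  1.77212129  0.12422168  1.06401384
  0.38433874]
pred top [257.62836796 215.40909846] base [257.7931786  190.27098662]
(242, 197, 29, 31) ((256.244873046875, 211.8446502685547), (27.78550148010254, 30.41663932800293), 1.1579192876815796) cen z45 [ 436.  -312.7   45. ] low edge z50 [ 435.5 -321.3   50. ]
```

Request:
{"method": "apply_moves", "body": {"rows": [{"tx": 0.001,"ty": -0.001,"tz": 0.03,"ax": 0,"ay": 0,"az": 0,"jaw": -1},{"tx": 0,"ty": 0,"tz": 0.025,"ax": 0,"ay": 0,"az": 0,"jaw": -0.8},{"tx": 0,"ty": 0,"tz": 0.0155,"ax": 0,"ay": 0,"az": 0,"jaw": -0.4},{"tx": 0,"ty": 0,"tz": 0,"ax": 0,"ay": 0,"az": 0,"jaw": -0.1},{"tx": 0,"ty": 0,"tz": 0,"ax": 0,"ay": 0,"az": 0,"jaw": 0.2},{"tx": 0,"ty": 0,"tz": 0,"ax": 0,"ay": 0,"az": 0,"jaw": 0.4},{"tx": 0,"ty": 0,"tz": 0,"ax": 0,"ay": 0,"az": 0,"jaw": 0.55},{"tx": 0,"ty": 0,"tz": 0,"ax": 0,"ay": 0,"az": 0,"jaw": 0.7},{"tx": 0,"ty": 0,"tz": 0,"ax": 0,"ay": 0,"az": 0,"jaw": 1},{"tx": 0,"ty": 0,"tz": 0,"ax": 0,"ay": 0,"az": 0,"jaw": 1},{"tx": 0,"ty": 0,"tz": 0,"ax": 0,"ay": 0,"az": 0,"jaw": 1},{"tx": 0,"ty": 0,"tz": 0,"ax": 0,"ay": 0,"az": 0,"jaw": 1}], "grip_force": 25}}

```text
time: 25.45
tcp_pos: [437.5, -312.0, 202.6]
tcp_rot: [2.302, 2.135, 0.001]
force: [-0.2, 1.5, 6.7]
finger_gap: 16.7
finger_force: 24.5
```

Request:
{"method": "apply_moves", "body": {"rows": [{"tx": 0,"ty": 0,"tz": -0.01,"ax": 0,"ay": 0,"az": 0,"jaw": 1},{"tx": 0,"ty": 0,"tz": -0.02,"ax": 0,"ay": 0,"az": 0,"jaw": 1},{"tx": 0,"ty": 0,"tz": -0.025,"ax": 0,"ay": 0,"az": 0,"jaw": 1},{"tx": 0,"ty": 0,"tz": -0.02,"ax": 0,"ay": 0,"az": 0,"jaw": 1},{"tx": 0.0377,"ty": 0.0027,"tz": 0,"ax": 0,"ay": 0,"az": 0,"jaw": 1},{"tx": 0.0377,"ty": 0.0027,"tz": 0,"ax": 0,"ay": 0,"az": 0,"jaw": 1},{"tx": 0.0377,"ty": 0.0027,"tz": 0,"ax": 0,"ay": 0,"az": 0,"jaw": 1},{"tx": 0.0377,"ty": 0.0027,"tz": 0,"ax": 0,"ay": 0,"az": 0,"jaw": 1},{"tx": 0.0377,"ty": 0.0027,"tz": 0,"ax": 0,"ay": 0,"az": 0,"jaw": 1},{"tx": 0.0367,"ty": -0.009,"tz": 0,"ax": 0,"ay": 0,"az": 0,"jaw": 1},{"tx": 0.0367,"ty": -0.009,"tz": 0,"ax": 0,"ay": 0,"az": 0,"jaw": 1},{"tx": 0.0367,"ty": -0.009,"tz": 0,"ax": 0,"ay": 0,"az": 0,"jaw": 1},{"tx": 0.0367,"ty": -0.009,"tz": 0,"ax": 0,"ay": 0,"az": 0,"jaw": 1},{"tx": 0.0367,"ty": -0.009,"tz": 0,"ax": 0,"ay": 0,"az": 0,"jaw": 1},{"tx": 0,"ty": 0,"tz": 0,"ax": 0,"ay": 0,"az": 0,"jaw": 1},{"tx": 0,"ty": 0,"tz": 0,"ax": 0,"ay": 0,"az": 0,"jaw": 1}]}}

```text
time: 27.05
tcp_pos: [433.6, 62.1, 277.1]
tcp_rot: [2.301, 2.138, 0.0]
force: [-0.7, -0.5, -0.5]
finger_gap: 17.2
finger_force: 24.5
```

```bash
python3 - <<'E'
from h import *
go([434.2,61.3,208.6],-4.4);print(sense()['qpos'])
c=calibration('wrist');im=camera('wrist')[:,:,::-1].copy();cv2.imwrite('pics/w15.png',im)
for p in([434.2,61.3,30],[431.3,21.4,30],[437.2,101.8,56]):print(proj(p,c))
t=sense()['tcp_pos'];print('vial bottom',proj([t[0],t[1],t[2]-202.6+2],c))
E
```

```text
shift tool m [-0.0007  0.0006  0.0685] tcp [433.6  62.1 277.1] gap 17.2 t 27.05
az 0.2 q7 -0.37
tool z [ 8.e-04 -4.e-04 -1.e+00]
[ 0.37534505  0.14030589 -0.62753418  2.00310738  0.09683441  1.02607931
 -0.37090141]
[258.07142269 201.19212777]
[258.10341153 253.84548103]
[258.2186456  149.82601285]
vial bottom [257.48871461 231.22413871]
```

View pics/w15.png

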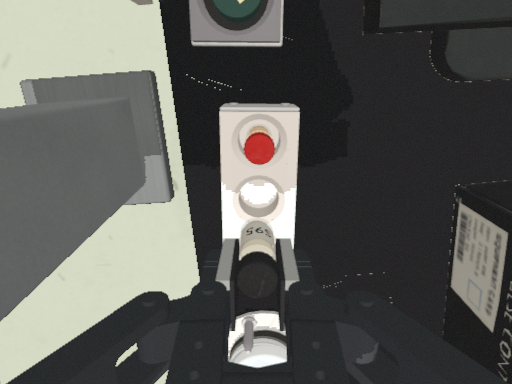

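The vial hangs upright, and the middle bore is at (258,199) as predicted. Lowering.

Request:
{"method": "apply_moves", "body": {"rows": [{"tx": 0,"ty": 0.0005,"tz": 0.015,"ax": 0,"ay": 0,"az": 0,"jaw": 1},{"tx": 0,"ty": 0,"tz": 0.015,"ax": 0,"ay": 0,"az": 0,"jaw": 1},{"tx": 0,"ty": 0,"tz": 0.01,"ax": 0,"ay": 0,"az": 0,"jaw": 1},{"tx": 0,"ty": 0,"tz": 0.01,"ax": 0,"ay": 0,"az": 0,"jaw": 1},{"tx": 0,"ty": 0,"tz": 0.008,"ax": 0,"ay": 0,"az": 0,"jaw": 1},{"tx": 0,"ty": 0,"tz": 0.005,"ax": 0,"ay": 0,"az": 0,"jaw": 1},{"tx": 0,"ty": 0,"tz": 0.002,"ax": 0,"ay": 0,"az": 0,"jaw": 1},{"tx": 0,"ty": 0,"tz": 0,"ax": 0,"ay": 0,"az": 0,"jaw": 1},{"tx": 0,"ty": 0,"tz": 0,"ax": 0,"ay": 0,"az": 0,"jaw": 1}]}}

```text
time: 28.0
tcp_pos: [434.4, 61.5, 211.8]
tcp_rot: [2.303, 2.136, 0.001]
force: [-0.2, 0.6, -0.4]
finger_gap: 17.0
finger_force: 24.5
```

Request:
{"method": "apply_moves", "body": {"rows": [{"tx": 0,"ty": 0,"tz": 0.001,"ax": 0,"ay": 0,"az": 0,"jaw": 1},{"tx": 0,"ty": 0,"tz": 0.001,"ax": 0,"ay": 0,"az": 0,"jaw": 1},{"tx": 0,"ty": 0,"tz": 0.001,"ax": 0,"ay": 0,"az": 0,"jaw": 1},{"tx": 0,"ty": 0,"tz": 0.0005,"ax": 0,"ay": 0,"az": 0,"jaw": 1},{"tx": 0,"ty": 0,"tz": 0,"ax": 0,"ay": 0,"az": 0,"jaw": 1},{"tx": 0,"ty": 0,"tz": 0,"ax": 0,"ay": 0,"az": 0,"jaw": 1}]}}

```text
time: 28.6
tcp_pos: [434.3, 61.5, 208.6]
tcp_rot: [2.303, 2.136, 0.0]
force: [-2.7, -0.3, 7.6]
finger_gap: 17.0
finger_force: 25.3
```

Request:
{"method": "apply_moves", "body": {"rows": [{"tx": 0,"ty": 0,"tz": 0,"ax": 0,"ay": 0,"az": 0,"jaw": 0.4},{"tx": 0,"ty": 0,"tz": 0,"ax": 0,"ay": 0,"az": 0,"jaw": 0},{"tx": 0,"ty": 0,"tz": 0,"ax": 0,"ay": 0,"az": 0,"jaw": -0.3},{"tx": 0,"ty": 0,"tz": -0.01,"ax": 0,"ay": 0,"az": 0,"jaw": -0.3},{"tx": 0,"ty": 0,"tz": -0.03,"ax": 0,"ay": 0,"az": 0,"jaw": -0.5},{"tx": 0,"ty": 0,"tz": -0.03,"ax": 0,"ay": 0,"az": 0,"jaw": -1},{"tx": 0,"ty": 0,"tz": 0,"ax": 0,"ay": 0,"az": 0,"jaw": -1},{"tx": 0,"ty": 0,"tz": 0,"ax": 0,"ay": 0,"az": 0,"jaw": -1}]}}

```text
time: 29.4
tcp_pos: [434.4, 61.4, 279.0]
tcp_rot: [2.303, 2.135, 0.002]
force: [0.6, -0.4, -1.2]
finger_gap: 85.5
finger_force: 0.0
```

```bash
python3 v.py 434.3 61.5; python3 - <<'E'
from h import *
c=calibration('wrist');im=cv2.imread('pics/v61.png');hsv=cv2.cvtColor(im,cv2.COLOR_BGR2HSV)
m=((hsv[...,1]>150)&((hsv[...,0]<10)|(hsv[...,0]>170))&(hsv[...,2]>80)).astype(np.uint8)
k=max(cv2.findContours(m,0,1)[0],key=cv2.contourArea);e=cv2.fitEllipse(k);print('red',e,ray(e[0],c,54))
E
```

```text
shift tool m [ 0.0001 -0.0003  0.084 ] tcp [434.4  61.4 279. ] gap 85.5 t 29.4
az 0.1 q7 -0.37
tool z [ 2.3e-03 -3.0e-04 -1.0e+00]
[ 0.38111547  0.13912371 -0.63157324  1.99966426  0.09663011  1.02932306
 -0.37126231]
pred top [256.28743437 210.14256917] base [256.38932161 186.61965958]
(242, 198, 28, 21) ((255.61019897460938, 208.7207489013672), (20.9024600982666, 27.84848976135254), 93.70094299316406) cen z45 [433.8  60.5  45. ] low edge z50 [433.7  55.5  50. ]
(216, 170, 5, 80) ((218.21214294433594, 260.5439453125), (3.8276164531707764, 179.4495849609375), 179.130859375) cen z45 [405.7  25.1  45. ] low edge z50 [407.6  35.6  50. ]
red ((256.7607116699219, 146.59356689453125), (28.52982521057129, 30.339868545532227), 1.2700424194335938) [436.93847032 102.3754847   54.        ]
```

Vial 1 is in its bore and upright, and the red-capped vial is unchanged. On to vial 2.

Request:
{"method": "apply_moves", "body": {"rows": [{"tx": -0.0396,"ty": 0.0091,"tz": 0,"ax": 0,"ay": 0,"az": 0,"jaw": -1},{"tx": -0.0396,"ty": 0.0091,"tz": 0,"ax": 0,"ay": 0,"az": 0,"jaw": -1},{"tx": -0.0396,"ty": 0.0091,"tz": 0,"ax": 0,"ay": 0,"az": 0,"jaw": -1},{"tx": -0.0396,"ty": 0.0091,"tz": 0,"ax": 0,"ay": 0,"az": 0,"jaw": -1},{"tx": -0.0396,"ty": 0.0091,"tz": 0,"ax": 0,"ay": 0,"az": 0,"jaw": -1},{"tx": -0.0396,"ty": 0.0091,"tz": 0,"ax": 0,"ay": 0,"az": 0,"jaw": -1},{"tx": -0.0402,"ty": -0.0026,"tz": 0,"ax": 0,"ay": 0,"az": 0,"jaw": -1},{"tx": -0.0402,"ty": -0.0026,"tz": 0,"ax": 0,"ay": 0,"az": 0,"jaw": -1},{"tx": -0.0402,"ty": -0.0026,"tz": 0,"ax": 0,"ay": 0,"az": 0,"jaw": -1},{"tx": -0.0402,"ty": -0.0026,"tz": 0,"ax": 0,"ay": 0,"az": 0,"jaw": -1},{"tx": -0.0402,"ty": -0.0026,"tz": 0,"ax": 0,"ay": 0,"az": 0,"jaw": -1},{"tx": -0.0402,"ty": -0.0026,"tz": 0,"ax": 0,"ay": 0,"az": 0,"jaw": -1},{"tx": 0,"ty": 0,"tz": 0,"ax": 0,"ay": 0,"az": 0,"jaw": -1},{"tx": 0,"ty": 0,"tz": 0,"ax": 0,"ay": 0,"az": 0,"jaw": -1}]}}

```text
time: 30.85
tcp_pos: [436.1, -419.6, 276.2]
tcp_rot: [-2.304, -2.131, 0.0]
force: [0.4, 0.7, -0.8]
finger_gap: 85.9
finger_force: 0.0
```

```bash
python3 v.py 436.2 -419.4
```

```text
shift tool m [0.0001 0.0003 0.0812] tcp [ 436.1 -419.6  276.2] gap 85.9 t 30.85
az -0.1 q7 0.53
tool z [-0.0021  0.0022 -1.    ]
[ 0.93729602  0.45154685 -0.29558436  1.58361002  0.1404666   1.13044544
  0.53155678]
pred top [258.27015454 212.28173344] base [258.3032479  188.26998664]
(244, 195, 28, 30) ((257.2031555175781, 209.7852783203125), (26.832014083862305, 29.28498077392578), 177.30996704101562) cen z45 [ 435.5 -419.7   45. ] low edge z50 [ 435.4 -427.9   50. ]
```

Request:
{"method": "apply_moves", "body": {"rows": [{"tx": 0,"ty": -0.0005,"tz": 0.03,"ax": 0,"ay": 0,"az": 0,"jaw": -1},{"tx": 0,"ty": 0,"tz": 0.03,"ax": 0,"ay": 0,"az": 0,"jaw": -0.8},{"tx": 0,"ty": 0,"tz": 0.016,"ax": 0,"ay": 0,"az": 0,"jaw": -0.4},{"tx": 0,"ty": 0,"tz": 0,"ax": 0,"ay": 0,"az": 0,"jaw": -0.1},{"tx": 0,"ty": 0,"tz": 0,"ax": 0,"ay": 0,"az": 0,"jaw": 0.2},{"tx": 0,"ty": 0,"tz": 0,"ax": 0,"ay": 0,"az": 0,"jaw": 0.4},{"tx": 0,"ty": 0,"tz": 0,"ax": 0,"ay": 0,"az": 0,"jaw": 0.55},{"tx": 0,"ty": 0,"tz": 0,"ax": 0,"ay": 0,"az": 0,"jaw": 0.7},{"tx": 0,"ty": 0,"tz": 0,"ax": 0,"ay": 0,"az": 0,"jaw": 1},{"tx": 0,"ty": 0,"tz": 0,"ax": 0,"ay": 0,"az": 0,"jaw": 1},{"tx": 0,"ty": 0,"tz": 0,"ax": 0,"ay": 0,"az": 0,"jaw": 1},{"tx": 0,"ty": 0,"tz": 0,"ax": 0,"ay": 0,"az": 0,"jaw": 1}], "grip_force": 25}}

```text
time: 32.1
tcp_pos: [436.9, -419.3, 203.5]
tcp_rot: [2.302, 2.134, 0.0]
force: [-1.1, 0.9, 5.9]
finger_gap: 17.1
finger_force: 24.4
```

Request:
{"method": "apply_moves", "body": {"rows": [{"tx": 0,"ty": 0,"tz": -0.01,"ax": 0,"ay": 0,"az": 0,"jaw": 1},{"tx": 0,"ty": 0,"tz": -0.02,"ax": 0,"ay": 0,"az": 0,"jaw": 1},{"tx": 0,"ty": 0,"tz": -0.025,"ax": 0,"ay": 0,"az": 0,"jaw": 1},{"tx": 0,"ty": 0,"tz": -0.02,"ax": 0,"ay": 0,"az": 0,"jaw": 1},{"tx": 0.0368,"ty": 0.0027,"tz": 0,"ax": 0,"ay": 0,"az": 0,"jaw": 1},{"tx": 0.0368,"ty": 0.0027,"tz": 0,"ax": 0,"ay": 0,"az": 0,"jaw": 1},{"tx": 0.0368,"ty": 0.0027,"tz": 0,"ax": 0,"ay": 0,"az": 0,"jaw": 1},{"tx": 0.0368,"ty": 0.0027,"tz": 0,"ax": 0,"ay": 0,"az": 0,"jaw": 1},{"tx": 0.0368,"ty": 0.0027,"tz": 0,"ax": 0,"ay": 0,"az": 0,"jaw": 1},{"tx": 0.0368,"ty": 0.0027,"tz": 0,"ax": 0,"ay": 0,"az": 0,"jaw": 1},{"tx": 0.0362,"ty": -0.0092,"tz": 0,"ax": 0,"ay": 0,"az": 0,"jaw": 1},{"tx": 0.0362,"ty": -0.0092,"tz": 0,"ax": 0,"ay": 0,"az": 0,"jaw": 1},{"tx": 0.0362,"ty": -0.0092,"tz": 0,"ax": 0,"ay": 0,"az": 0,"jaw": 1},{"tx": 0.0362,"ty": -0.0092,"tz": 0,"ax": 0,"ay": 0,"az": 0,"jaw": 1},{"tx": 0.0362,"ty": -0.0092,"tz": 0,"ax": 0,"ay": 0,"az": 0,"jaw": 1},{"tx": 0.0362,"ty": -0.0092,"tz": 0,"ax": 0,"ay": 0,"az": 0,"jaw": 1},{"tx": 0,"ty": 0,"tz": 0,"ax": 0,"ay": 0,"az": 0,"jaw": 1},{"tx": 0,"ty": 0,"tz": 0,"ax": 0,"ay": 0,"az": 0,"jaw": 1}]}}

```text
time: 33.9
tcp_pos: [430.5, 21.4, 277.7]
tcp_rot: [2.3, 2.138, 0.0]
force: [0.6, -0.6, -0.4]
finger_gap: 17.0
finger_force: 24.4
```

```bash
python3 - <<'E'
from h import *
go([431.3,21.4,209.5],-4.4)
E
```

```text
shift tool m [0.0001 0.0007 0.0682] tcp [430.5  21.4 277.7] gap 17.0 t 33.9
az 0.2 q7 -0.26
tool z [ 9.e-04 -6.e-04 -1.e+00]
```

Request:
{"method": "apply_moves", "body": {"rows": [{"tx": 0,"ty": 0.0005,"tz": 0.015,"ax": 0,"ay": 0,"az": 0,"jaw": 1},{"tx": 0,"ty": 0,"tz": 0.015,"ax": 0,"ay": 0,"az": 0,"jaw": 1},{"tx": 0,"ty": 0,"tz": 0.01,"ax": 0,"ay": 0,"az": 0,"jaw": 1},{"tx": 0,"ty": 0,"tz": 0.01,"ax": 0,"ay": 0,"az": 0,"jaw": 1},{"tx": 0,"ty": 0,"tz": 0.008,"ax": 0,"ay": 0,"az": 0,"jaw": 1},{"tx": 0,"ty": 0,"tz": 0.005,"ax": 0,"ay": 0,"az": 0,"jaw": 1},{"tx": 0,"ty": 0,"tz": 0.002,"ax": 0,"ay": 0,"az": 0,"jaw": 1},{"tx": 0,"ty": 0,"tz": 0.001,"ax": 0,"ay": 0,"az": 0,"jaw": 1},{"tx": 0,"ty": 0,"tz": 0.001,"ax": 0,"ay": 0,"az": 0,"jaw": 1},{"tx": 0,"ty": 0,"tz": 0,"ax": 0,"ay": 0,"az": 0,"jaw": 1},{"tx": 0,"ty": 0,"tz": 0,"ax": 0,"ay": 0,"az": 0,"jaw": 1}]}}

```text
time: 35.0
tcp_pos: [431.2, 20.8, 210.2]
tcp_rot: [2.303, 2.136, 0.0]
force: [-0.4, -0.5, -0.1]
finger_gap: 17.1
finger_force: 24.4
```

Request:
{"method": "apply_moves", "body": {"rows": [{"tx": 0,"ty": 0,"tz": 0.0005,"ax": 0,"ay": 0,"az": 0,"jaw": 1},{"tx": 0,"ty": 0,"tz": 0.0005,"ax": 0,"ay": 0,"az": 0,"jaw": 1},{"tx": 0,"ty": 0,"tz": 0.0005,"ax": 0,"ay": 0,"az": 0,"jaw": 1},{"tx": 0,"ty": 0,"tz": 0,"ax": 0,"ay": 0,"az": 0,"jaw": 1},{"tx": 0,"ty": 0,"tz": 0,"ax": 0,"ay": 0,"az": 0,"jaw": 1}]}}

```text
time: 35.5
tcp_pos: [431.4, 20.9, 209.4]
tcp_rot: [2.303, 2.136, 0.0]
force: [-3.6, 0.1, 12.7]
finger_gap: 16.6
finger_force: 25.8
```

Contact is at the expected height. Releasing and rising.

Request:
{"method": "apply_moves", "body": {"rows": [{"tx": 0,"ty": 0,"tz": -0.0005,"ax": 0,"ay": 0,"az": 0,"jaw": 0.4},{"tx": 0,"ty": 0,"tz": 0,"ax": 0,"ay": 0,"az": 0,"jaw": 0},{"tx": 0,"ty": 0,"tz": 0,"ax": 0,"ay": 0,"az": 0,"jaw": -0.3},{"tx": 0,"ty": 0,"tz": -0.01,"ax": 0,"ay": 0,"az": 0,"jaw": -0.3},{"tx": 0,"ty": 0,"tz": -0.03,"ax": 0,"ay": 0,"az": 0,"jaw": -0.5},{"tx": 0,"ty": 0,"tz": -0.04,"ax": 0,"ay": 0,"az": 0,"jaw": -1},{"tx": 0,"ty": 0,"tz": -0.04,"ax": 0,"ay": 0,"az": 0,"jaw": -1},{"tx": 0,"ty": 0,"tz": -0.04,"ax": 0,"ay": 0,"az": 0,"jaw": -1},{"tx": 0,"ty": 0,"tz": 0,"ax": 0,"ay": 0,"az": 0,"jaw": -1},{"tx": 0,"ty": 0,"tz": 0,"ax": 0,"ay": 0,"az": 0,"jaw": -1}]}}

```text
time: 36.5
tcp_pos: [431.2, 20.8, 370.2]
tcp_rot: [2.302, 2.135, 0.003]
force: [-0.7, -0.7, -0.6]
finger_gap: 85.5
finger_force: 0.0
```

```bash
python3 - <<'E'
from h import *
s=sense();c=calibration('wrist');im=camera('wrist')[:,:,::-1].copy();cv2.imwrite('pics/w16.png',im)
print(s['tcp_pos'],s['finger_gap'],s['time'])
hsv=cv2.cvtColor(im,cv2.COLOR_BGR2HSV);g=cv2.cvtColor(im,cv2.COLOR_BGR2GRAY)
for P in ([431.3,21.4],[434.2,61.3]):
    x,y=proj(P+[54],c).astype(int);mm=np.zeros_like(g);mm[y-16:y+16,x-16:x+16]=(g[y-16:y+16,x-16:x+16]<60)*255
    k=max(cv2.findContours(mm,0,1)[0],key=cv2.contourArea);e=cv2.fitEllipse(k);print(P,e,ray(e[0],c,52).round(1))
m=((hsv[...,1]>150)&((hsv[...,0]<10)|(hsv[...,0]>170))&(hsv[...,2]>80)).astype(np.uint8)
k=max(cv2.findContours(m,0,1)[0],key=cv2.contourArea);print('red',ray(cv2.fitEllipse(k)[0],c,54).round(1))
# petri and loupe from the fixed top camera, before and after
t=camera('top')[:,:,::-1];cv2.imwrite('pics/top1.png',t);ct=calibration('top');t0=cv2.imread('pics/top0.png')
for P in([537,-351,20],[428,-96,31],[530,-561,5]):
    x,y=proj(P,ct).astype(int);print(P,np.abs(t[y-12:y+12,x-12:x+12].astype(int)-t0[y-12:y+12,x-12:x+12]).mean().round(1))
E
```

```text
[431.19301607  20.84218957 370.23996243] 85.45543147453546 36.5
[431.3, 21.4] ((255.17156982421875, 174.53964233398438), (18.937896728515625, 22.379791259765625), 2.5509438514709473) [429.9  18.8  52. ]
[434.2, 61.3] ((255.7279052734375, 126.69725799560547), (18.810781478881836, 19.948200225830078), 173.72804260253906) [433.6  60.3  52. ]
red [437.5 101.7  54. ]
[537, -351, 20] 1.9
[428, -96, 31] 63.3
[530, -561, 5] 1.3
```

```bash
python3 -c "
from cell import *
print(close_job())"
```

```text
the job is handed in; nothing more can be done
None
```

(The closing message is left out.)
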